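Open and zero a moisture meter crowded with sample tins

ROBOT

A 6-joint arm with a two-finger parallel gripper is mounted at the origin on the work surface. World frame = base frame: x ahead of the robot, y to its left, z up, the work surface at z = 0. Lengths are in mm, angles in rad, forces in N, time in s.
With the tool pointing down it reaches from about 250 to 775 mm from the base axis. Payload 8.9 kg.
Tool frame: the origin (TCP) lies on the centre line of the jaws, within the pads' length; the fingertips stand 25 mm ahead of it and the grasp point (between the pads) lies 6 mm ahead of it (arm.tip_extent is the distance from the TCP to the fingertips, in mm); z points along the fingers, y is the direction in which the jaws open and shut (so a half turn about z gives the same grasp; the last joint's range is limited). The gripper opens to 85 mm and grips with 20 to 120 N. Pads are 22 mm wide; open, the fingers measure 114 mm over their backs; the gripper's body (76 mm by 85 mm) begins 54 mm behind the grasp point. The pads swing forward as they close: fully open they stand 13 mm farther back than shut.
Start: joints at [-1.413, 0.291, -0.153, 1.127, 0, 1.431], TCP at [153.544, -502.044, 256.305] pointing down, gripper open.
Joint ranges: [-2.52, 2.52], [-0.91, 1.74], [-1.3, 1.37], [-1.96, 2.02], [-1.52, 1.47], [-3.14, 3.14]. Speed limits (rad/s): [2.22, 2.22, 2.79, 3.14, 3.14, 3.14].

INTERFACE

Orientations are given as a unit quaternion [x, y, z, w].
In Python, from workcell import arm, imaging gives the robot as it stands.
- The arm moves only by the tool jog_arm, never from a script. Its argument "motion" is text: rows parted by semicolons, each of 5 numbers parted by spaces: the shift along the tool's x, y, z in cm, then the turn about the tool's z in degrees, then the gripper's target within -1 to 1 (shut at 1, half-way at 0, fully open at -1). A call has 1 to 5 rows; each row is the pose to reach, as a shift and turn from the pose commanded when the call began, along the tool's axes at that moment; what a row does not reach only later rows make up. A row lasts 1/10 s, in which the tool goes at most 50 mm and 8.59 degrees, less where a joint would pass 70% of its speed; a pose out of reach is approached as far as the arm can. A call with a gripper value outside its range is refused whole. The fingers move at their own pace and stop on an object; "squeeze" is the grip in N (left out, the last holds). Time passes only in rows, so rows that repeat a pose let the fingers close. It gives the time, the measured TCP pose, the force and the opening at its end, in the units of the state.
- arm.get_obs(): the state, without advancing time (a new reading comes with each control period).
- imaging.grab_frame(name): name is "scene" or "top"; returns a dict with "frame" (400x640x3 uint8, red, green, blue), "K" (3x3 intrinsics, pixels), "R" (3x3) and "t" (3): a world point X has camera coordinates R X + t. Camera axes: x right, y down, z forward; pixel columns grow to the right and rows downward; lengths in mm; the calibration is good to about 2 mm. A picture is of the moment at which its call begins. There is no depth.
- arm.sign_off(): hands the job in, once; it reports no verdict.
Trained networks look in a picture, given as the dict that the camera call returned (one of the last four; its "shot" number tells which), for a name from the list of things; names that differ only in an ending like _2 or _b are one class to them, and where a whole thing is asked for, a point or a joint stands for the part that bears it (a point fixed in the world has none). Each returns a list of dicts, best first, with "score" (0 to 1); they miss things now and then, are a little off and sometimes report something else, mostly with a low value. They report only what shows in the picture. A call takes as long as a camera call. They do not tell look-alikes from the thing itself.
- imaging.trace(picture, thing): "pixels" (400x640 bool, what is visible of it) and "bbox" ([left, top, width, height] in pixels, round what is visible of it).
- imaging.spot_point(picture, thing): "point" ([column, row] in pixels: a listed point, or the origin of a listed thing).
The state is a dict: "t": time; "joint_pos": joint angles; "qd": joint speeds; "joint_torque": joint torques, N m; "position": TCP position; "eef_rot": TCP orientation; "contact_force": force on the tool from outside, world axes, zero at the start; "torque": the same for the moment, N m; "grip_width": finger opening in mm.
Only numpy, scipy, OpenCV 4.12 (cv2) and the standard library are available. Lean on these libraries where they do the work, as an engineer would, in place of code of your own. Each camera call takes 0.05 s, during which the arm holds its last target.

TASK

Three to five closed sample tins have been left on and close round the moisture meter, in the way of its cap and its paddle. First stand all of them upright in the metal tray; then unscrew the black cap without forcing it, lift it clear and lay it open side down, wholly on the round rubber pad. Only with the chamber open, press the meter's zeroing paddle fully down to its stop, hold it for a second and let it spring back up, leaving the jar, magnifier and green hand meter where they are.

Things in the scene. Friction and masses are not known exactly. Their poses are not given: they have to be found in the camera images.
- meter: Fixed moisture meter. Origin: on the axis of its sample chamber, at bench height. Along its +x: a flat 2 mm strip on the bench, no obstacle, then a black electronics housing 56 mm high, 160 mm wide in y, from x = 125 to 211 mm. Chamber: bright metal cylinder 66 mm in diameter, 22 mm high, with a 49 mm threaded neck above, its top 46 mm above the bench. The cap screws on the neck. Along its -x: the zeroing paddle.
- cap: Black round screw cap, 60 mm in diameter, 42 mm high, about 90 g, flat on top, hollow and open below. Origin: centre of its open underside, z up; screwed down, the origin is about 24 to 26 mm above the bench. Right-hand thread, lead 9 mm: unscrews anticlockwise seen from above. It turns easily and rises 1.4 mm per radian; it comes free after about 1.1 turns (7 rad), some 10 mm up. Pulled up earlier, it is held by the thread. No yaw matters.
- tray: Fixed open metal tray, 220 mm (its x) by 180 mm (its y) outside, walls 4 mm thick and 14 mm high, floor about 4 mm thick. Origin: centre of its underside; x and y along its sides. It may lie left or right.
- restpad: Fixed flat black rubber pad, 140 mm in diameter, 4 mm thick. Origin: centre of its underside. On the other side from the tray.
- paddle (a joint): Zeroing paddle, a spring plate 80 mm long and 60 mm wide hinged at the end next to the chamber; its hinge lies at x = -88 mm, z = 27 mm in the meter's frame, its free end 80 mm further towards -x. 0 = level, up (top 30 mm above the bench); 0.25 rad = pressed down to its stop, where the press point is 16 mm lower. It springs back; about 3 N at the press point starts it and 9 N holds it on the stop.
- paddle_press (a point): The place to press on the paddle's top face: on its middle line, 62 mm from the hinge. Moves with the paddle. A fixed cheek 10 mm thick and 30 mm high stands at each end of the hinge, their centres 74 mm apart.
- jar: Bystander: amber glass jar with white lid, 60 mm in diameter, 90 mm high. Origin: centre of its underside.
- loupe: Bystander: black magnifier, 38 mm wide, 30 mm high. Origin: centre of its underside.
- penmeter: Bystander: green hand meter lying flat, 35 x 120 x 20 mm, long in its y. Origin: centre of its underside.
- tin1: Closed plain metal sample tin, 40 mm in diameter, 30 mm high, about 60 g. Starts standing on top of the cap. Origin: centre of its underside, z up through its lid. May be absent.
- tin2: Closed plain metal sample tin, 40 mm in diameter, 30 mm high, about 60 g. Starts standing on the bench about 64 mm from the chamber axis, 14 mm from the cap's side. Origin: centre of its underside, z up through its lid. May be absent.
- tin3: Closed plain metal sample tin, 40 mm in diameter, 30 mm high, about 60 g. Starts standing on the bench about 64 mm from the chamber axis, 14 mm from the cap's side. Origin: centre of its underside, z up through its lid. May be absent.
- tin4: Closed plain metal sample tin, 40 mm in diameter, 30 mm high, about 60 g. Starts standing on the bench about 64 mm from the chamber axis, 14 mm from the cap's side. Origin: centre of its underside, z up through its lid. May be absent.
- tin5: Closed plain metal sample tin, 40 mm in diameter, 30 mm high, about 60 g. Starts standing on the bench about 64 mm from the chamber axis, 14 mm from the cap's side. Origin: centre of its underside, z up through its lid. May be absent.
- tin6: Closed plain metal sample tin, 40 mm in diameter, 30 mm high, about 60 g. Starts standing on the paddle. Origin: centre of its underside, z up through its lid. May be absent.
Not all that is in view belongs to the job. Leave any turquoise look-alike of the cap alone.

How it is judged (in metres and radians):
On the way, in this order (a step that is already met when the one before it is completed fails the run):
1. all the tins stand upright in the tray, the cap still on the chamber (x of tin1 in the frame of tray between -0.092 and 0.092 m and y of tin1 in the frame of tray between -0.072 and 0.072 m and z of tin1 in the frame of tray between 0 and 0.01 m and angle between each of tin1, tin2, tin3, tin4, tin5, tin6's own z axis and vertical below 0.15 rad and linear speed of each of tin1, tin2, tin3, tin4, tin5, tin6 below 0.03 m/s and x of tin2 in the frame of tray between -0.092 and 0.092 m and y of tin2 in the frame of tray between -0.072 and 0.072 m and z of tin2 in the frame of tray between 0 and 0.01 m and x of tin3 in the frame of tray between -0.092 and 0.092 m and y of tin3 in the frame of tray between -0.072 and 0.072 m and z of tin3 in the frame of tray between 0 and 0.01 m and x of tin4 in the frame of tray between -0.092 and 0.092 m and y of tin4 in the frame of tray between -0.072 and 0.072 m and z of tin4 in the frame of tray between 0 and 0.01 m and x of tin5 in the frame of tray between -0.092 and 0.092 m and y of tin5 in the frame of tray between -0.072 and 0.072 m and z of tin5 in the frame of tray between 0 and 0.01 m and x of tin6 in the frame of tray between -0.092 and 0.092 m and y of tin6 in the frame of tray between -0.072 and 0.072 m and z of tin6 in the frame of tray between 0 and 0.01 m and horizontal distance between cap and meter below 0.01 m and height (world z) of cap below 0.045 m), for 0.2 s.
2. the cap is unscrewed and lifted clear of the chamber ((height (world z) of cap above 0.06 m or horizontal distance between cap and meter above 0.07 m)), for 0.05 s.
3. the cap lies open side down, wholly on the rubber pad (horizontal distance between cap and restpad below 0.045 m and z of cap in the frame of restpad below 0.009 m and angle between cap's own z axis and vertical below 0.15 rad and linear speed of cap below 0.03 m/s), for 0.2 s.
4. the paddle is held down at its stop (value of joint paddle above 0.225 rad), for 0.7 s.
At the end, for the whole second after the job is handed in: Every tin present stands upright (within 0.15 rad) on the tray floor, at rest; the cap lies at rest open side down on the pad, its centre within 45 mm of the pad's centre; the paddle is back up (below 0.03 rad) (all of step 3 and x of tin1 in the frame of tray between -0.092 and 0.092 m and y of tin1 in the frame of tray between -0.072 and 0.072 m and z of tin1 in the frame of tray between 0 and 0.01 m and angle between each of tin1, tin2, tin3, tin4, tin5, tin6's own z axis and vertical below 0.15 rad and linear speed of each of tin1, tin2, tin3, tin4, tin5, tin6 below 0.03 m/s and x of tin2 in the frame of tray between -0.092 and 0.092 m and y of tin2 in the frame of tray between -0.072 and 0.072 m and z of tin2 in the frame of tray between 0 and 0.01 m and x of tin3 in the frame of tray between -0.092 and 0.092 m and y of tin3 in the frame of tray between -0.072 and 0.072 m and z of tin3 in the frame of tray between 0 and 0.01 m and x of tin4 in the frame of tray between -0.092 and 0.092 m and y of tin4 in the frame of tray between -0.072 and 0.072 m and z of tin4 in the frame of tray between 0 and 0.01 m and x of tin5 in the frame of tray between -0.092 and 0.092 m and y of tin5 in the frame of tray between -0.072 and 0.072 m and z of tin5 in the frame of tray between 0 and 0.01 m and x of tin6 in the frame of tray between -0.092 and 0.092 m and y of tin6 in the frame of tray between -0.072 and 0.072 m and z of tin6 in the frame of tray between 0 and 0.01 m and value of joint paddle below 0.03 rad); the robot touches nothing.
It fails at once if the jar moved more than 30 mm (distance of jar from where it was at the start of the episode above 0.03 m).
It fails at once if the magnifier moved more than 30 mm (distance of loupe from where it was at the start of the episode above 0.03 m).
It fails at once if the green hand meter moved more than 30 mm (distance of penmeter from where it was at the start of the episode above 0.03 m).
It fails at once if the paddle is pressed down while the cap is on the chamber (value of joint paddle above 0.18 rad and horizontal distance between cap and meter below 0.03 m).
It fails at once if the cap is wrenched: more than 80 N between cap and meter (contact force between cap and meter above 80 N).
Of tin1, tin2, tin3, tin4, tin5, tin6 only 3 to 5 are there at a start; the rules pass over those that are not, and their reading is None.
At some moment in a run one of tin2, tin3, tin4, tin5 may be knocked a few centimetres aside while the robot is not near it.
It also fails if it takes over 210 s, if anything falls off the work surface, if the arm or the gripper's body presses on something with over 40 N, if the wrist force passes 120 N, or if a joint passes its speed limit or range.

## Working session

There is one attempt and no reset: what is moved stays moved. The work goes in short steps, Python scripts to look and compute and a tool call to move; the robot and the scene stay as the last step left them, time stands still between calls to the robot, and variables do not carry over. Pictures are saved under pics/ and viewed, and the job is handed in when it is done.

Besides the shell and the picture viewer there is one more tool, called after "Call:" as name(argument=value, ...), one argument or row to a line, values as JSON. jog_arm: Moves the arm, as the interface text tells. Its arguments: {"type":"object","properties":{"motion":{"type":"string"},"squeeze":{"type":"number"}},"required":["motion"]}

```bash
mkdir -p pics; ls; python3 - <<'E'
from workcell import arm, imaging
import cv2
print(arm.get_obs())
for n in ("scene","top"):
    p=imaging.grab_frame(n); print(n,p['K'],p['R'],p['t'])
    cv2.imwrite(f'pics/{n}0.png',p['frame'][:,:,::-1])
E
```

```text
pics
{'t': 0.0, 'joint_pos': array([-1.41328128e+00,  2.91279568e-01, -1.54140493e-01,  1.12671254e+00,
       -1.62387576e-05,  1.43147467e+00]), 'qd': array([-8.99621247e-04, -5.40657751e-05, -1.33815528e-03, -1.84042724e-04,
       -1.10233020e-03, -1.25399045e-03]), 'joint_torque': array([ 1.16131356e-03, -5.37143934e+01,  3.31373763e+01,  1.60102575e-02,
        4.85196131e-05, -1.02944273e-05]), 'position': array([ 153.48236414, -501.62481242,  255.72737674]), 'eef_rot': array([ 9.89005978e-01,  1.47874032e-01, -1.41967830e-05, -6.68034035e-04]), 'contact_force': array([-0.19319604,  0.20024656, -0.15911475]), 'torque': array([-0.0048549 ,  0.00732244,  0.01039187]), 'grip_width': 85.18456425855122}
scene [[372.30669137   0.         314.02179847]
 [  0.         372.30669137 189.70668133]
 [  0.           0.           1.        ]] [[ 0.3023436   0.95307248 -0.01553079]
 [ 0.71815701 -0.23847433 -0.65374346]
 [-0.62676859  0.1865016  -0.75655686]] [-156.50704582 -350.03130565 1199.25628343]
top [[361.97875402   0.         320.14530236]
 [  0.         361.97875402 200.11030632]
 [  0.           0.           1.        ]] [[ 0.00599313 -0.99975091 -0.02149892]
 [-0.98340146 -0.00199355 -0.18143208]
 [ 0.18134403  0.02222942 -0.98316845]] [ 15.66405244 551.61886417 925.61047426]
```

View pics/scene0.png

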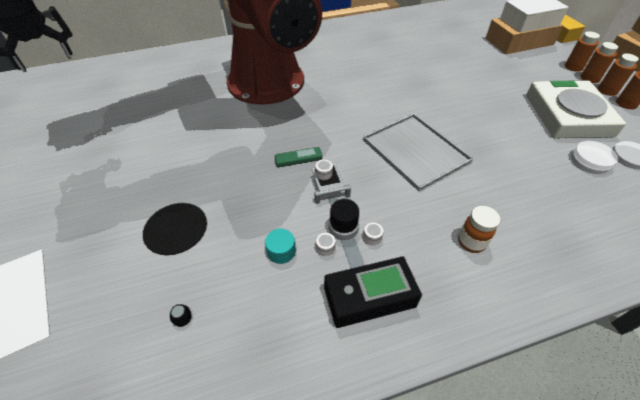

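View pics/top0.png

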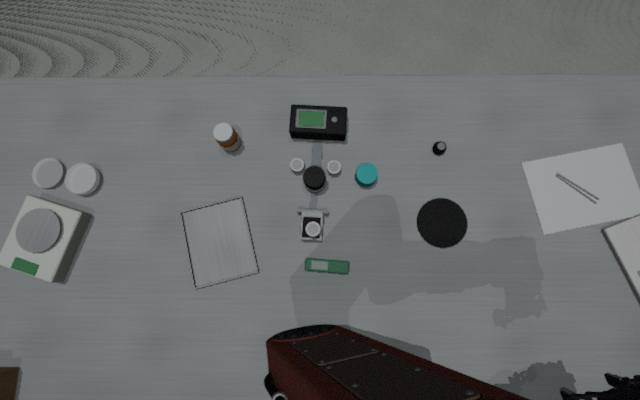

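The scene picture shows three tins: one on the paddle (scene 324,168) and two on the bench beside the chamber (326,242 and 373,231). The cap, at 344,212, has nothing on it. The tray is to the left (+y) and the pad to the right.

```bash
cat > h.py <<'E'
from workcell import arm, imaging
import numpy as np, cv2
def ray(p,uv):
    d=p['R'].T@np.linalg.inv(p['K'])@np.array([uv[0],uv[1],1.]); c=-p['R'].T@p['t']; return c,d
def plane(p,uv,z):
    c,d=ray(p,uv); return c+d*(z-c[2])/d[2]
def tri(p,a,q,b):
    A=[];B=[]
    for pp,uv in((p,a),(q,b)):
        c,d=ray(pp,uv); d/=np.linalg.norm(d); M=np.eye(3)-np.outer(d,d); A.append(M);B.append(M@c)
    return np.linalg.lstsq(np.vstack(A),np.hstack(B),rcond=None)[0]
def proj(p,X):
    x=p['K']@(p['R']@np.asarray(X,float)+p['t']); return x[:2]/x[2]
def crop(p,f,x0,y0,x1,y1,s=4):
    cv2.imwrite(f,cv2.resize(p['frame'][y0:y1,x0:x1,::-1],None,fx=s,fy=s,interpolation=cv2.INTER_CUBIC))
E
python3 - <<'E'
from h import *
np.set_printoptions(precision=1,suppress=True)
s=imaging.grab_frame('scene'); t=imaging.grab_frame('top')
crop(s,'pics/sc1.png',250,130,450,270); crop(t,'pics/tc1.png',250,90,450,290,3)
Z=dict(meter=0,cap=25,tray=0,restpad=0,paddle_press=30,jar=0,loupe=0,penmeter=0,tin2=0)
for n,z in Z.items():
    for nm,p in(('s',s),('t',t)):
        for d in imaging.spot_point(p,n)[:7]:
            print(n,nm,round(d['score'],2),np.array(d['point']),plane(p,d['point'],z))
for nm,p in(('s',s),('t',t)):
  for n in('tin2','tray','cap'):
    for d in imaging.trace(p,n)[:6]: print(n,nm,round(d['score'],2),d['bbox'])
E
```

```text
meter s 0.6 [343.9 226.1] [612.4  39.2   0. ]
cap s 0.85 [281.  251.9] [ 648.4 -111.2   25. ]
cap s 0.66 [342.3 219.2] [610.5  35.   25. ]
cap t 0.84 [364.8 173. ] [ 633.7 -106.1   25. ]
cap t 0.62 [316.9 180.6] [611.8  27.9  25. ]
tray s 0.83 [415.8 148.4] [437.6 307.1   0. ]
tray t 0.85 [217.1 240.1] [446.5 306.9   0. ]
restpad s 0.61 [175.3 228.3] [ 501.1 -317.7   -0. ]
restpad s 0.48 [344.  225.9] [612.   39.6   0. ]
restpad s 0.31 [326.4 246.7] [650.6 -14.7   0. ]
restpad t 0.74 [442.4 223.7] [ 494.8 -322.     0. ]
restpad t 0.47 [440. 146.] [ 721.1 -327.5    0. ]
paddle_press s 0.88 [321.2 165.6] [446.9  41.2  30. ]
paddle_press t 0.78 [311.7 232.6] [465.7  40.7  30. ]
paddle_press t 0.56 [327.2 265.4] [378.5  -1.5  30. ]
jar s 0.8 [473.7 241.8] [736.6 286.5   0. ]
loupe s 0.78 [180.3 317.3] [ 711.1 -322.7    0. ]
loupe s 0.58 [372.4 237.5] [659.6  86.9   0. ]
loupe t 0.67 [441.3 149.6] [ 710.2 -330.6    0. ]
penmeter s 0.9 [299.3 158.4] [376.1   4.9   0. ]
penmeter t 0.68 [324.8 266. ] [376.9   5.1  -0. ]
tin2 s 0.88 [322.8 171.7] [440.4  47.6   0. ]
tin2 s 0.78 [326.9 250.4] [659.6 -16.6   0. ]
tin2 t 0.71 [299.2 168.1] [654.8  80.1   0. ]
tin2 t 0.67 [312.8 233.7] [465.5  39.    0. ]
tin2 t 0.52 [334.7 169.6] [650.4 -22.4   0. ]
tin2 s 0.84 [313.9, 157.0, 21.9, 25.9]
tin2 s 0.78 [362.7, 223.0, 21.6, 22.4]
tin2 s 0.72 [317.4, 233.8, 19.2, 20.0]
tray s 0.61 [363.1, 114.8, 112.7, 75.2]
tray s 0.46 [317.8, 162.0, 101.4, 164.9]
cap s 0.89 [262.7, 226.2, 32.4, 36.9]
cap s 0.69 [328.7, 196.6, 31.7, 36.1]
tin2 t 0.71 [305.5, 222.1, 14.8, 15.9]
tin2 t 0.63 [292.6, 157.1, 14.3, 19.3]
tin2 t 0.63 [327.1, 161.6, 12.1, 17.9]
tray t 0.89 [179.3, 195.4, 81.7, 96.3]
cap t 0.6 [356.3, 163.0, 22.3, 23.7]
```

View pics/sc1.png

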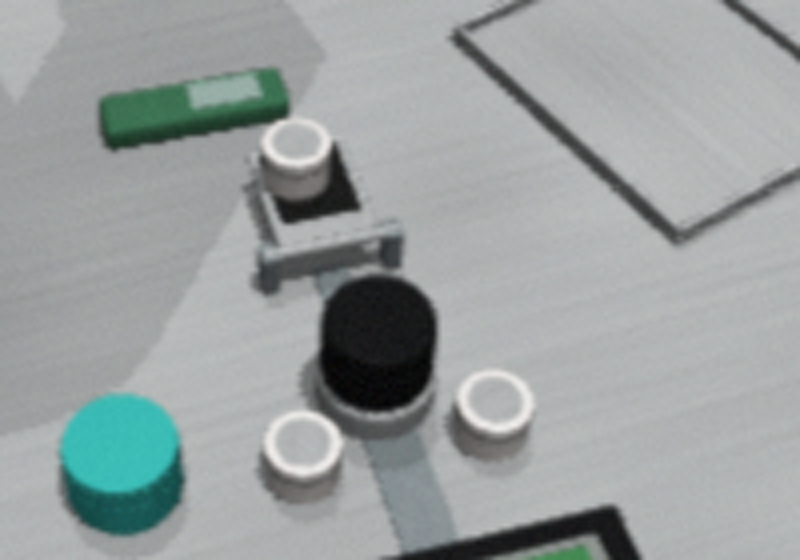

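View pics/tc1.png

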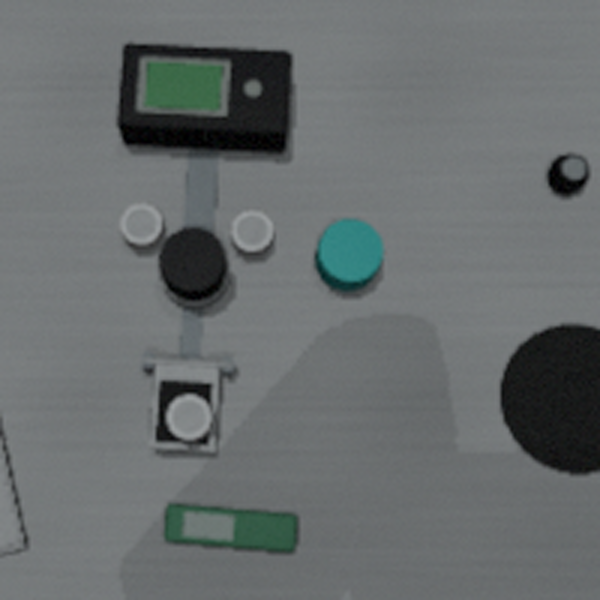

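```bash
cat >> h.py <<'E'
from scipy.optimize import least_squares
def cylc(p,x,y,z,r,h,rr=None):
    a=np.linspace(0,2*np.pi,60,endpoint=False)
    P=[proj(p,(x+r*np.cos(i),y+r*np.sin(i),zz)) for zz in(z,z+h) for i in a]
    P=np.array(P); lo=P.min(0);hi=P.max(0); return np.r_[lo,hi]
def fitcyl(ps,bbs,z,r,h,x0):
    def f(v):
        return np.hstack([cylc(p,v[0],v[1],z,r,h)-np.array([b[0],b[1],b[0]+b[2],b[1]+b[3]]) for p,b in zip(ps,bbs)])
    s=least_squares(f,x0); return s.x, f(s.x)
def maskbb(m):
    m=m.astype(np.uint8); n,l,st,_=cv2.connectedComponentsWithStats(m); i=1+np.argmax(st[1:,4]); return st[i,:4].astype(float)
E
python3 - <<'E'
from h import *
np.set_printoptions(precision=1,suppress=True)
s=imaging.grab_frame('scene'); t=imaging.grab_frame('top')
ds={n:[(d['score'],d) for d in imaging.trace(p,'tin2')] for n,p in(('s',s),('t',t))}
for nm,x0,z in(('padl',(450,40),30),('L',(655,80),0),('R',(650,-20),0)):
    bb=[];ps=[]
    for k,p in(('s',s),('t',t)):
        u=proj(p,(*x0,z+15))
        best=min((d for _,d in ds[k]),key=lambda d:np.hypot(d['bbox'][0]+d['bbox'][2]/2-u[0],d['bbox'][1]+d['bbox'][3]/2-u[1]),default=None)
        if best is None: continue
        b=best['bbox']
        r=fitcyl([p],[b],z,20,30,x0); print(nm,k,round(best['score'],2),b,r[0],r[1]); ps.append(p);bb.append(b)
    print(nm,'both',fitcyl(ps,bb,z,20,30,x0))
# cap by darkness
for k,p in(('s',s),('t',t)):
    for d in imaging.trace(p,'cap'):
        b=d['bbox']; print('cap',k,round(d['score'],2),fitcyl([p],[b],25 if abs(b[0]+b[2]/2-(344 if k=='s' else 315))<12 else 0,30,42,(610,30)))
    for d in imaging.trace(p,'tray')[:1]:
        m=d['pixels'].astype(np.uint8); c=max(cv2.findContours(m,0,2)[0],key=cv2.contourArea); q=cv2.boxPoints(cv2.minAreaRect(c)) if 0 else cv2.approxPolyDP(cv2.convexHull(c),6,True)[:,0]
        print('tray',k,q.tolist(),[plane(p,v,14)[:2].tolist() for v in q])
    for n in('restpad','meter','jar','penmeter','paddle'):
        for d in imaging.trace(p,n)[:2]:
            print(n,k,round(d['score'],2),d['bbox'], fitcyl([p],[d['bbox']],0,70,4,(495,-320)) if n=='restpad' else '')
E
```

```text
padl s 0.57 [313.2, 155.1, 23.9, 23.5] [468.  44.] [ 3.4  1.4 -3.4 -1.1]
padl t 0.59 [307.6, 222.8, 18.1, 16.7] [468.   26.6] [ 1.4  0.3 -1.4 -0.3]
padl both (array([468.9,  36.2]), array([ 0.3,  2.3, -6.4, -0.1, -2.3, -0. , -4.9, -0.7]))
L s 0.54 [362.9, 225.3, 19.9, 19.0] [662.   84.8] [-0.3 -2.4  0.3  2.3]
L t 0.52 [290.8, 158.2, 14.7, 14.3] [658.5  81.7] [-0.1 -1.1  0.1  1.1]
L both (array([660.8,  83.8]), array([-1. , -2.8, -0.4,  2. , -0.8, -1.8, -0.6,  0.3]))
R s 0.66 [316.4, 234.1, 19.3, 24.0] [657.8 -18.2] [-0.1 -0.2  0.1  0.1]
R t 0.55 [326.7, 159.1, 13.7, 17.3] [651.5 -18.6] [-0.3  0.4  0.3 -0.4]
R both (array([655.3, -18.2]), array([-0.5, -1.1, -0.3, -0.9, -0.4, -0.9,  0.1, -1.7]))
cap s 0.9 (array([615.,  38.]), array([ 1.8,  1.7, -1.7, -1.5]))
cap s 0.57 (array([ 626.7, -108.3]), array([ 0.9, -1. , -0.9,  1. ]))
tray s [[364, 137], [415, 114], [472, 160], [418, 189]] [[366.6829591557125, 188.11127868481958], [321.9114546687633, 362.4054391469971], [532.8293845312734, 409.98121846932236], [576.5196718238583, 236.93179630268122]]
restpad s 0.95 [141.9, 202.3, 66.3, 55.6] 
[... 229 characters left out ...]
0.88 (array([ 631.5, -108.4]), array([-1.1,  0.2,  1.1, -0.2]))
cap t 0.71 (array([615.5,  30.6]), array([ 2.2, -1.4, -2.2,  1.5]))
tray t [[241, 196], [258, 272], [195, 288], [180, 212]] [[569.6397993480434, 241.97141346002888], [359.806002900722, 186.02548002503045], [316.37550967595865, 355.1608661091675], [523.5778922017216, 411.9436929949312]]
restpad t 0.82 [419.9, 199.3, 48.7, 45.1] (array([ 500.7, -326.4]), array([-1.3, -2.6,  1.2,  2.5]))
meter t 0.73 [287.9, 104.0, 62.4, 137.6] 
jar t 0.95 [214.4, 124.2, 25.4, 31.0] 
jar t 0.67 [291.3, 105.5, 57.4, 133.0] 
penmeter t 0.6 [304.6, 257.8, 48.6, 15.6] 
penmeter t 0.47 [299.7, 207.1, 24.1, 32.6] 
paddle t 0.77 [301.4, 207.4, 22.4, 30.4]
```

```bash
python3 - <<'E'
from h import *
np.set_printoptions(precision=1,suppress=True)
s=imaging.grab_frame('scene'); t=imaging.grab_frame('top')
for n,a,b,z in(('L',(373.6,230.3),(297.7,165.3),30),('R',(325.5,241.5),(334,167.3),30),('P',(324,166.5),(312.7,229.3),60),('cap',(344.7,210.2),(314.3,177),67)):
    print(n,plane(s,a,z),plane(t,b,z),tri(s,a,t,b))
# housing top corners, top image crop
for c in((124,46),(291,52),(287,147),(120,140)): print('hous',plane(t,(250+c[0]/3,90+c[1]/3),56))
for c in((150,360),(233,370)): print('cheek',plane(t,(250+c[0]/3,90+c[1]/3),30))
for c in((155,447),(217,452),(221,378),(157,370)): print('padl',plane(t,(250+c[0]/3,90+c[1]/3),30))
E
```

```text
L [661.3  85.6  30. ] [654.6  82.   30. ] [657.2  85.1  24.2]
R [656.1 -18.8  30. ] [648.8 -19.9  30. ] [651.3 -18.6  22.7]
P [479.7  37.2  60. ] [471.6  36.8  60. ] [472.7  38.3  52.7]
cap [618.9  35.3  67. ] [611.6  33.6  67. ] [613.8  35.6  60.3]
hous [822.5 100.8  56. ]
hous [815.8 -56.1  56. ]
hous [722.4 -51.8  56. ]
hous [729.5 102.6  56. ]
cheek [527.6  73.5  30. ]
cheek [518.6  -2.4  30. ]
padl [448.3  67.7  30. ]
padl [444.1  11.8  30. ]
padl [511.2   8.5  30. ]
padl [518.4  66.9  30. ]
```

```bash
cat >> h.py <<'E'
from scipy.spatial.transform import Rotation as Ro
def go(x,y,z,psi=None):
    """remaining shift in tool axes (cm) & turn (deg); psi = world yaw (deg) of tool x"""
    o=arm.get_obs(); R=Ro.from_quat(o['eef_rot']).as_matrix()
    d=R.T@(np.array([x,y,z])-o['position'])/10
    p0=np.degrees(np.arctan2(R[1,0],R[0,0])); tn=0
    if psi is not None: tn=-((psi-p0+180)%360-180)
    print('shift',np.round(d,2),'turn',round(tn,1),'| pos',np.round(o['position'],1),'psi',round(p0,1),'j6',round(o['joint_pos'][5],2),'t',round(o['t'],2),'F',np.round(o['contact_force'],1),'w',round(o['grip_width'],1))
E
python3 -c "
from h import *
go(472,38,220,177)"
```

```text
shift [ 46.25 -42.33   3.63] turn -160.0 | pos [ 153.6 -502.   256.3] psi 17.0 j6 1.43 t 2.4 F [-0.8  0.5  0.1] w 85.4
```

Call:
jog_arm(
  motion="10 -9 0.7 -40 -1; 20 -18 1.5 -40 -1; 23 -21 1.8 -40 -1; 23 -21 1.8 -40 -1; 23 -21 1.8 -40 -1",
  squeeze=30,
)

```text
t: 2.9
position: [281.3, -285.7, 242.0]
eef_rot: [0.878, 0.479, 0.0, 0.0]
contact_force: [1.5, 0.4, -0.7]
grip_width: 85.3
```

```bash
python3 -c "
from h import *
go(472,38,220,177)"
```

```text
shift [37.54 -1.44  2.2 ] turn -119.7 | pos [ 281.3 -285.7  242. ] psi 57.3 j6 1.17 t 2.9 F [ 1.5  0.4 -0.7] w 85.3
```

Call:
jog_arm(
  motion="19 -0.7 1.1 -40 -1; 19 -0.7 1.1 -40 -1; 19 -0.7 1.1 -40 -1; 19 -0.7 1.1 -40 -1; 19 -0.7 1.1 -40 -1",
)

```text
t: 3.4
position: [379.9, -120.3, 230.9]
eef_rot: [0.658, 0.753, 0.001, -0.0]
contact_force: [0.9, -1.5, 0.3]
grip_width: 85.6
```

```bash
python3 -c "
from h import *
go(472,38,220,177)"
```

```text
shift [14.45 11.25  1.11] turn -79.3 | pos [ 379.9 -120.3  230.9] psi 97.7 j6 0.95 t 3.4 F [ 0.9 -1.5  0.3] w 85.6
```

Call:
jog_arm(
  motion="14.4 11.2 5 -40 -0.5; 14.4 11.2 5 -40 -0.5; 14.4 11.2 5 -40 -0.5; 14.4 11.2 5 -40 -0.5; 14.4 11.2 5 -40 -0.5",
)

```text
t: 3.9
position: [473.1, 35.9, 179.7]
eef_rot: [0.362, 0.932, 0.0, -0.0]
contact_force: [0.1, -0.5, -0.4]
grip_width: 64.0
```

Call:
jog_arm(
  motion="0 0 0 -39 -0.5; 0 0 0 -39 -0.5; 0 0 0 -39 -0.5; 0 0 0 -39 -0.5; 0 0 0 -39 -0.5",
)

```text
t: 4.4
position: [472.0, 32.5, 181.0]
eef_rot: [0.032, 0.999, -0.0, 0.0]
contact_force: [-0.2, 0.6, 0.5]
grip_width: 64.1
```

```bash
python3 - <<'E'
from h import *
go(472,38,100,177)
s=imaging.grab_frame('scene'); t=imaging.grab_frame('top')
crop(s,'pics/sc2.png',230,90,430,240); crop(t,'pics/tc2.png',220,120,420,320,3)
E
```

```text
shift [0.03 0.55 8.1 ] turn -0.7 | pos [472.   32.5 181. ] psi 176.3 j6 -0.02 t 4.4 F [-0.2  0.6  0.5] w 64.1
```

View pics/sc2.png

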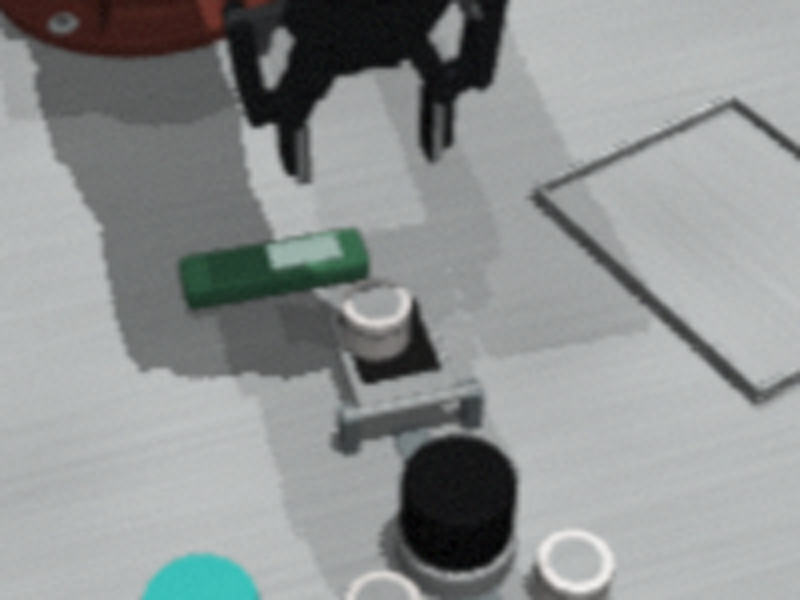

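View pics/tc2.png

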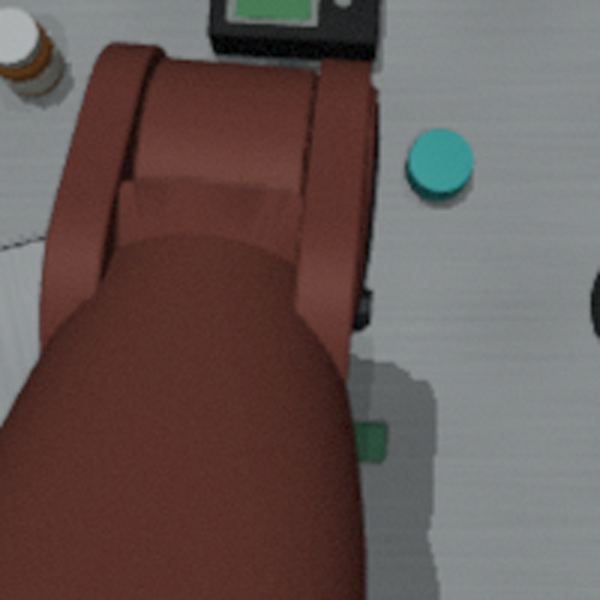

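The scene picture shows the fingertips above the paddle tin, near px (305,135) and (338,130). The arm hides this area in the top view.

```bash
python3 - <<'E'
from h import *
s=imaging.grab_frame('scene')
for z in (156,160,165):
  for w in (-32,0,32): print(z,w,proj(s,(472+0*w,32.5+w,z)))
E
```

```text
156 -32 [306.55798644 136.06912092]
156 0 [320.96082876 132.8838338 ]
156 32 [335.14808573 129.74622485]
160 -32 [306.4995608  134.61743842]
160 0 [320.95812748 131.4309138 ]
160 32 [335.19945027 128.29226757]
165 -32 [306.42589013 132.78696792]
165 0 [320.95472158 129.59900368]
165 32 [335.26420891 126.45916865]
```

Call:
jog_arm(
  motion="-0.3 0.5 5 0 -0.5; -0.3 0.5 8.6 0 -0.5; -0.3 0.5 8.6 0 -0.5; -0.3 0.5 8.6 0 -0.5",
)

```text
t: 4.95
position: [475.1, 37.2, 95.4]
eef_rot: [0.036, 0.999, 0.0, -0.001]
contact_force: [0.4, -0.1, 1.3]
grip_width: 64.1
```

```bash
python3 - <<'E'
from h import *
go(475,38,64,177)
s=imaging.grab_frame('scene')
crop(s,'pics/sc3.png',260,110,400,215,5)
E
```

```text
shift [0.01 0.08 3.14] turn -1.1 | pos [475.1  37.2  95.4] psi 175.9 j6 -0.0 t 4.95 F [ 0.4 -0.1  1.3] w 64.1
```

View pics/sc3.png

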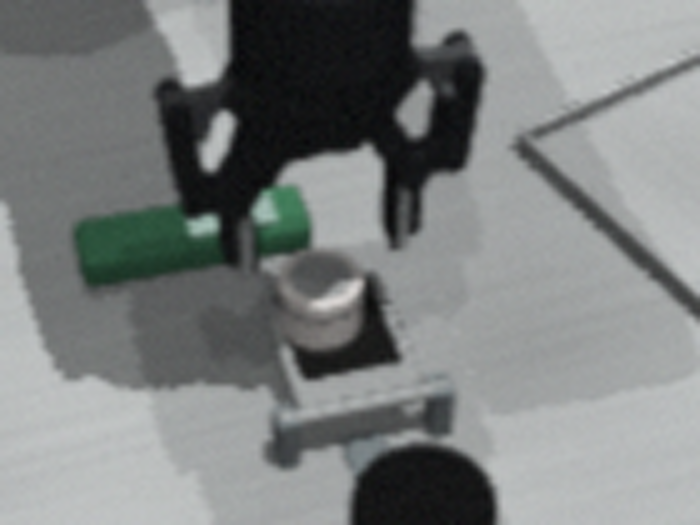

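Call:
jog_arm(
  motion="0.1 0 1.6 0 -0.5; 0.1 0 3.1 0 -0.5; 0.1 0 3.1 0 -0.5; 0.1 0 3.1 0 0.6; 0.1 0 3.1 0 0.6",
)

```text
t: 5.5
position: [475.4, 37.2, 65.5]
eef_rot: [0.035, 0.999, -0.0, 0.001]
contact_force: [-0.1, -0.4, 2.6]
grip_width: 38.8
```

Call:
jog_arm(
  motion="0 0 0 0 0.6; 0 0 0 0 0.6; 0 0 0 0 0.6;0 0 0 0 0.6",
)

```text
t: 5.9
position: [475.0, 37.2, 64.4]
eef_rot: [0.035, 0.999, -0.0, 0.001]
contact_force: [2.4, -0.2, 5.0]
grip_width: 38.7
```

```bash
python3 - <<'E'
from h import *
go(475,38,64,177)
s=imaging.grab_frame('scene')
crop(s,'pics/sc4.png',260,110,400,215,5)
E
```

```text
shift [0.01 0.08 0.04] turn -1.0 | pos [475.   37.2  64.4] psi 176.0 j6 -0.01 t 5.9 F [ 2.4 -0.2  5. ] w 38.7
```

View pics/sc4.png

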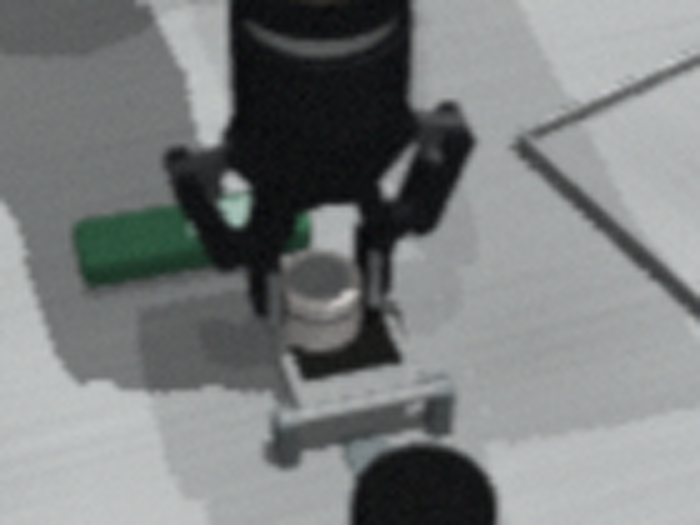

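Call:
jog_arm(
  motion="0 0 -3 0 0.6; 0 0 -6 0 0.6; 0 0 -9 0 0.6;0 0 -9 0 0.6",
)

```text
t: 6.35
position: [475.9, 37.2, 156.8]
eef_rot: [0.035, 0.999, -0.0, 0.002]
contact_force: [-0.4, 0.0, -1.8]
grip_width: 38.6
```

```bash
python3 - <<'E'
from h import *
go(397,287,120,194)
s=imaging.grab_frame('scene')
crop(s,'pics/sc5.png',250,80,400,190,5)
E
```

```text
shift [ 9.63 24.37  3.64] turn -18.0 | pos [475.9  37.2 156.8] psi 176.0 j6 -0.01 t 6.35 F [-0.4  0.  -1.8] w 38.6
```

View pics/sc5.png

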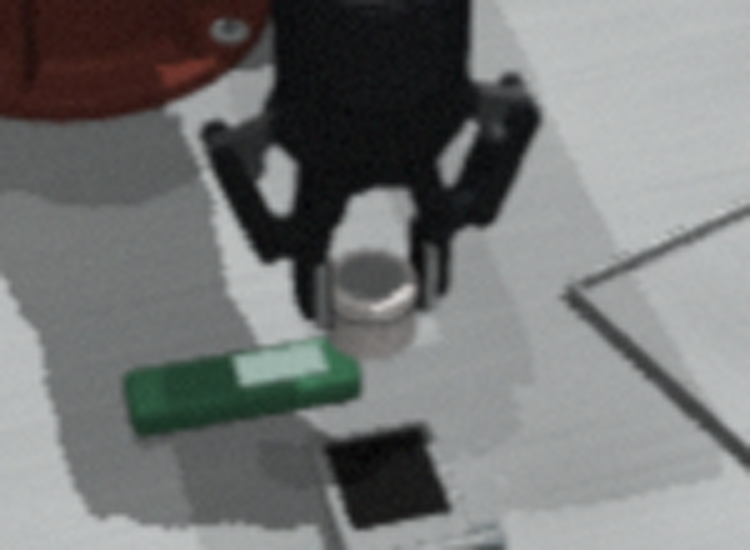

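The tin is held upright and clear of the paddle.

Call:
jog_arm(
  motion="1.9 4.9 0.5 -4 0.6; 3.8 9.7 1 -8 0.6; 5.7 14.6 1.5 -12 0.6; 7.6 19.5 2 -16 0.6; 9.6 24.4 3 -18 0.6",
)

```text
t: 6.9
position: [398.2, 275.6, 125.1]
eef_rot: [-0.123, 0.992, -0.0, -0.001]
contact_force: [-0.1, -0.1, -0.5]
grip_width: 38.9
```

Call:
jog_arm(
  motion="0 0 0 0 0.6;0 0 0 0 0.6",
)

```text
t: 7.1
position: [398.1, 274.6, 124.8]
eef_rot: [-0.123, 0.992, -0.001, -0.001]
contact_force: [0.3, 0.2, -1.0]
grip_width: 38.7
```

```bash
python3 - <<'E'
from h import *
go(397,287,41,194)
s=imaging.grab_frame('scene')
crop(s,'pics/sc6.png',320,50,500,200,4)
E
```

```text
shift [-0.22  1.24  8.38] turn 0.2 | pos [398.1 274.6 124.8] psi -165.8 j6 0.21 t 7.1 F [ 0.3  0.2 -1. ] w 38.7
```

View pics/sc6.png

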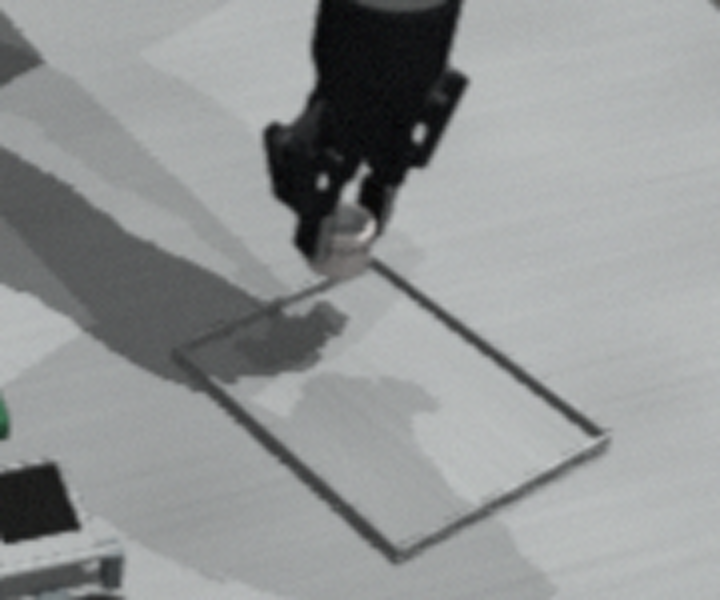

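Call:
jog_arm(
  motion="-0.1 1.2 3 0 0.6;-0.1 1.2 6 0 0.6;-0.1 1.2 7.8 0 0.6;-0.1 1.2 8.3 0 0.6;-0.1 1.2 8.3 0 0.6",
)

```text
t: 7.65
position: [397.9, 284.8, 42.9]
eef_rot: [-0.121, 0.993, -0.0, -0.001]
contact_force: [0.1, -0.9, -0.5]
grip_width: 38.6
```

```bash
python3 - <<'E'
from h import *
go(397,287,39,194)
s=imaging.grab_frame('scene')
crop(s,'pics/sc7.png',340,80,490,200,5)
E
```

```text
shift [0.03 0.24 0.39] turn -0.1 | pos [397.9 284.8  42.9] psi -166.1 j6 0.23 t 7.65 F [ 0.1 -0.9 -0.5] w 38.6
```

View pics/sc7.png

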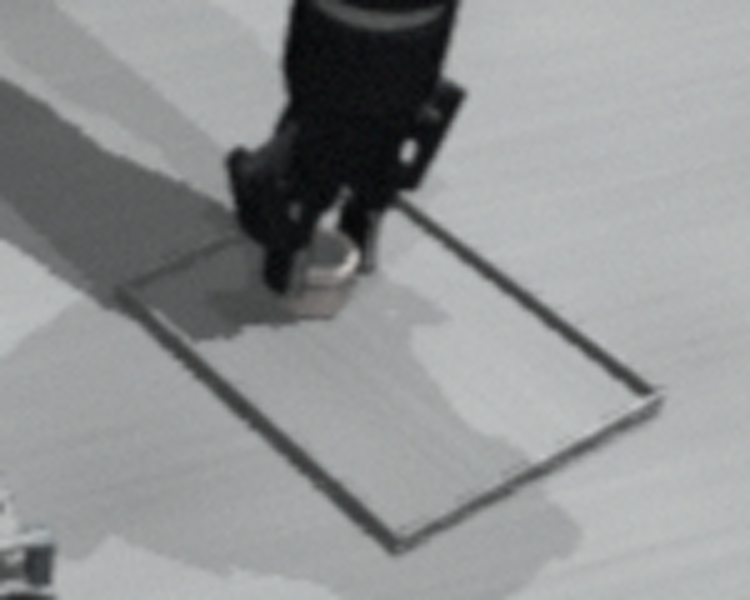

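Call:
jog_arm(
  motion="0 0 0.2 0 0.6;0 0 0.4 0 0.6;0 0 0.4 0 0.6",
)

```text
t: 8.0
position: [398.3, 286.2, 39.8]
eef_rot: [-0.122, 0.993, 0.0, 0.0]
contact_force: [0.2, 0.4, -0.0]
grip_width: 38.7
```

Call:
jog_arm(
  motion="0 0 0.1 0 0.6;0 0 0.15 0 0.6;0 0 0.15 0 -0.4;0 0 0.15 0 -0.4;0 0 0.15 0 -0.4",
)

```text
t: 8.5
position: [398.0, 286.2, 38.0]
eef_rot: [-0.122, 0.993, 0.0, 0.0]
contact_force: [0.2, 0.7, -0.2]
grip_width: 59.7
```

Call:
jog_arm(
  motion="0 0 -4 0 -0.5;0 0 -8 0 -0.5;0 0 -12 0 -0.5;0 0 -12 0 -0.5",
)

```text
t: 8.9
position: [400.5, 287.6, 162.6]
eef_rot: [-0.122, 0.993, 0.001, 0.004]
contact_force: [0.6, 0.7, -0.6]
grip_width: 64.1
```

```bash
python3 - <<'E'
from h import *
go(640,80,150,140)
s=imaging.grab_frame('scene')
crop(s,'pics/sc8.png',310,90,490,260,4)
E
```

```text
shift [-18.2  -25.94   1.35] turn 54.0 | pos [400.5 287.6 162.6] psi -166.0 j6 0.23 t 8.9 F [ 0.6  0.7 -0.6] w 64.1
```

View pics/sc8.png

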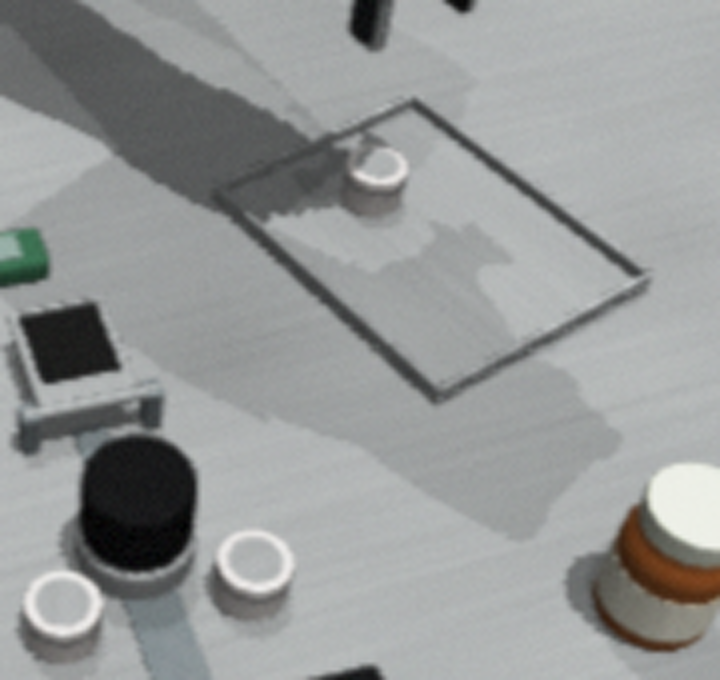

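```bash
python3 - <<'E'
from h import *
s=imaging.grab_frame('scene')
print(plane(s,(405,131.3),34), plane(s,(373.5,230.7),30),plane(s,(325.7,241.5),30))
for c in((219,194),(414,103),(645,279),(437,396)): print(plane(s,(310+c[0]/4,90+c[1]/4),14)[:2])
go(659,85,130,229)
E
```

```text
[400.73836069 287.89739258  34.        ] [662.1178721   84.96942502  30.        ] [656.18532493 -18.38607591  30.        ]
[372.87487328 187.68154416]
[327.65170096 354.71611048]
[531.47000073 408.71737977]
[577.43680377 239.69323057]
shift [-20.41 -25.85   2.88] turn -35.0 | pos [398.4 286.4 158.6] psi -166.0 j6 0.23 t 9.0 F [ 0.2  0.  -0.7] w 63.6
```

Call:
jog_arm(
  motion="-3.4 -4.3 0.3 -8 -0.5;-6.8 -8.6 0.6 -16 -0.5;-10.2 -12.9 0.9 -24 -0.5;-13.6 -17.2 1.2 -32 -0.5;-17 -21.5 1.5 -35 -0.5",
)

```text
t: 9.5
position: [592.9, 134.3, 142.5]
eef_rot: [-0.417, 0.909, 0.0, -0.001]
contact_force: [1.1, 0.3, -0.1]
grip_width: 64.3
```

```bash
python3 - <<'E'
from h import *
go(660,84.5,130,229)
E
```

```text
shift [-0.6  -8.34  1.23] turn 0.3 | pos [592.9 134.3 142.5] psi -130.7 j6 -0.76 t 9.5 F [ 1.1  0.3 -0.1] w 64.3
```

Call:
jog_arm(
  motion="-0.3 -4.2 1.5 0 -0.5;-0.6 -8.3 3.5 0 -0.5;-0.6 -8.3 3.5 0 -0.5;-0.6 -8.3 3.5 0 -0.5",
)

```text
t: 9.9
position: [657.8, 85.3, 106.6]
eef_rot: [-0.414, 0.91, 0.001, -0.002]
contact_force: [-0.5, -0.0, 0.6]
grip_width: 63.8
```

```bash
python3 - <<'E'
from h import *
go(660,84.5,30,229)
s=imaging.grab_frame('scene')
crop(s,'pics/sc9.png',290,140,450,270,5)
E
```

```text
shift [-0.11 -0.24  7.66] turn -0.1 | pos [657.8  85.3 106.6] psi -131.1 j6 -0.84 t 9.9 F [-0.5 -0.   0.6] w 63.8
```

View pics/sc9.png

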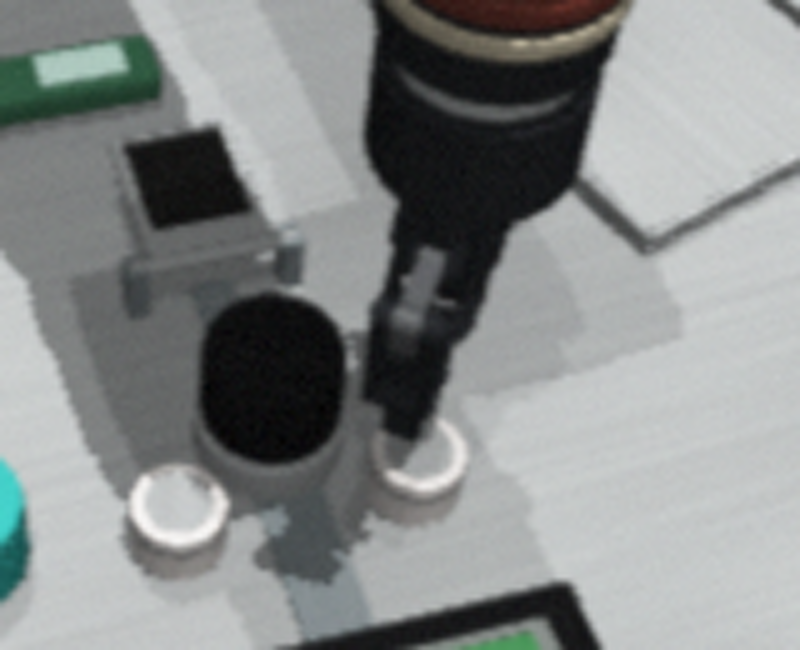

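```bash
python3 - <<'E'
from h import *
s=imaging.grab_frame('scene')
o=arm.get_obs()['position']; d=np.array([.755,-.656,0]); e=np.array([.656,.755,0])
for z in (-17,-25):
  for k in (32,39):
    for w in (-11,11): print(z,k,w,(proj(s,o+d*k+e*w+[0,0,z])-[290,140])*5)
E
```

```text
-17 32 -11 [381.48913796 406.69243912]
-17 32 11 [436.49823994 424.76465118]
-17 39 -11 [375.76617491 420.37769909]
-17 39 11 [431.05131609 438.67145888]
-25 32 -11 [379.62258301 418.82353069]
-25 32 11 [434.15230866 436.84386945]
-25 39 -11 [373.9369484  432.46395699]
-25 39 11 [428.73788203 450.70328739]
```

Call:
jog_arm(
  motion="-0.1 -0.2 3 0 -0.5;-0.1 -0.2 6 0 -0.5;-0.1 -0.2 7.6 0 -0.5;-0.1 -0.2 7.6 0 -0.5;-0.1 -0.2 7.6 0 0.6",
)

```text
t: 10.5
position: [661.1, 86.3, 34.5]
eef_rot: [-0.415, 0.91, -0.0, 0.0]
contact_force: [0.2, -0.2, 0.8]
grip_width: 51.0
```

Call:
jog_arm(
  motion="0 0 0 0 0.6; 0 0 0 0 0.6; 0 0 0 0 0.6;0 0 0 0 0.6",
)

```text
t: 10.9
position: [662.2, 85.9, 35.4]
eef_rot: [-0.415, 0.91, -0.0, 0.001]
contact_force: [-1.2, 1.3, 8.3]
grip_width: 39.1
```

```bash
python3 - <<'E'
from h import *
go(660,84.5,30,229)
s=imaging.grab_frame('scene')
crop(s,'pics/sc10.png',290,140,450,270,5)
E
```

```text
shift [0.25 0.08 0.54] turn 0.0 | pos [662.2  85.9  35.4] psi -131.0 j6 -0.84 t 10.9 F [-1.2  1.3  8.3] w 39.1
```

View pics/sc10.png

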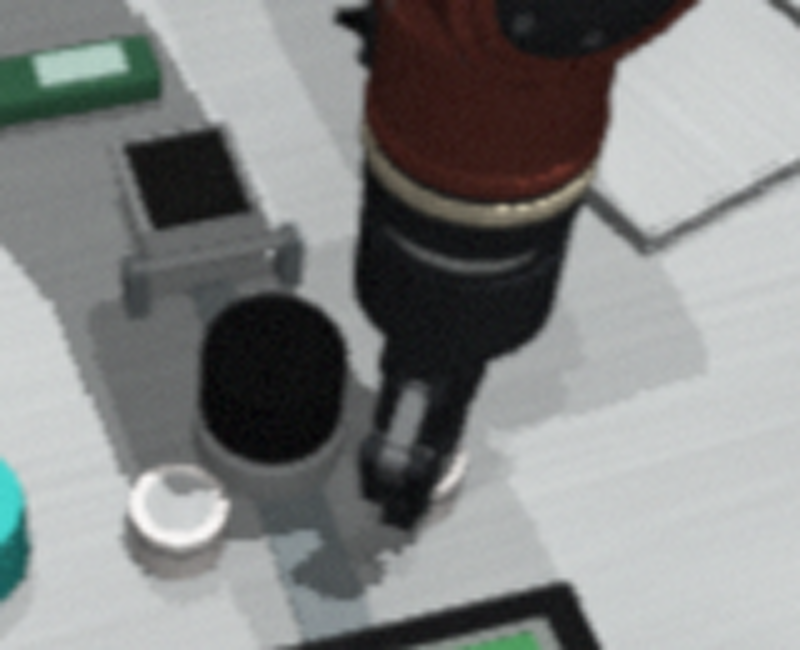

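Call:
jog_arm(
  motion="0 0 -3 0 0.6; 0 0 -6 0 0.6; 0 0 -9 0 0.6;0 0 -11 0 0.6;0 0 -11 0 0.6",
)

```text
t: 11.45
position: [663.4, 85.5, 147.6]
eef_rot: [-0.415, 0.91, -0.001, 0.003]
contact_force: [-0.2, 1.0, -0.8]
grip_width: 38.8
```

```bash
python3 - <<'E'
from h import *
go(456,300,125,194)
s=imaging.grab_frame('scene')
crop(s,'pics/sc11.png',290,110,450,260,5)
E
```

```text
shift [-2.58 29.74  2.12] turn 35.0 | pos [663.4  85.5 147.6] psi -131.0 j6 -0.84 t 11.45 F [-0.2  1.  -0.8] w 38.8
```

View pics/sc11.png

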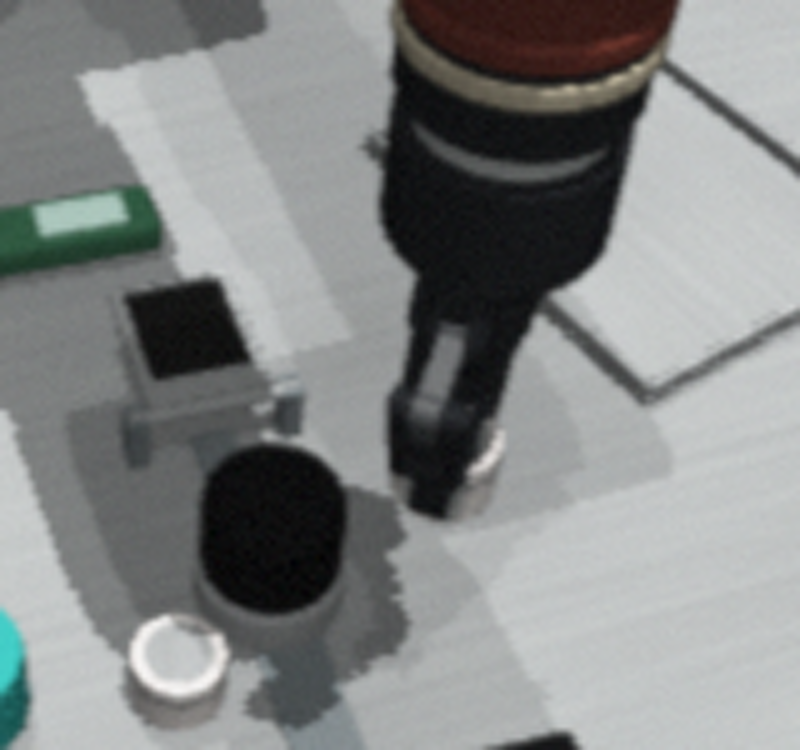

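The second tin is held (at px ~ (386,203)) and lifted. Next I carry it to the tray.

Call:
jog_arm(
  motion="-0.5 6 0.2 8 0.6; -1 12 0.4 16 0.6; -1.5 18 0.8 24 0.6; -2 24 1.2 32 0.6; -2.6 28 1.6 35 0.6",
)

```text
t: 12.0
position: [486.0, 266.1, 128.9]
eef_rot: [-0.119, 0.993, -0.0, -0.001]
contact_force: [1.2, 0.7, -0.5]
grip_width: 38.5
```

```bash
python3 - <<'E'
from h import *
go(456,300,41,194)
E
```

```text
shift [2.1  4.   8.79] turn -0.3 | pos [486.  266.1 128.9] psi -166.3 j6 0.13 t 12.0 F [ 1.2  0.7 -0.5] w 38.5
```

Call:
jog_arm(
  motion="1 2 0 0 0.6; 2.1 4 1 0 0.6; 2.1 4 5 0 0.6; 2.1 4 8 0 0.6; 2.1 4 8.4 0 0.6",
)

```text
t: 12.5
position: [454.8, 297.7, 42.1]
eef_rot: [-0.122, 0.993, -0.001, -0.003]
contact_force: [-0.5, 0.5, -0.2]
grip_width: 38.9
```

```bash
python3 - <<'E'
from h import *
go(456,300,40,194)
s=imaging.grab_frame('scene')
crop(s,'pics/sc12.png',340,80,490,200,5)
E
```

```text
shift [-0.17  0.19  0.21] turn 0.0 | pos [454.8 297.7  42.1] psi -166.0 j6 0.2 t 12.5 F [-0.5  0.5 -0.2] w 38.9
```

View pics/sc12.png

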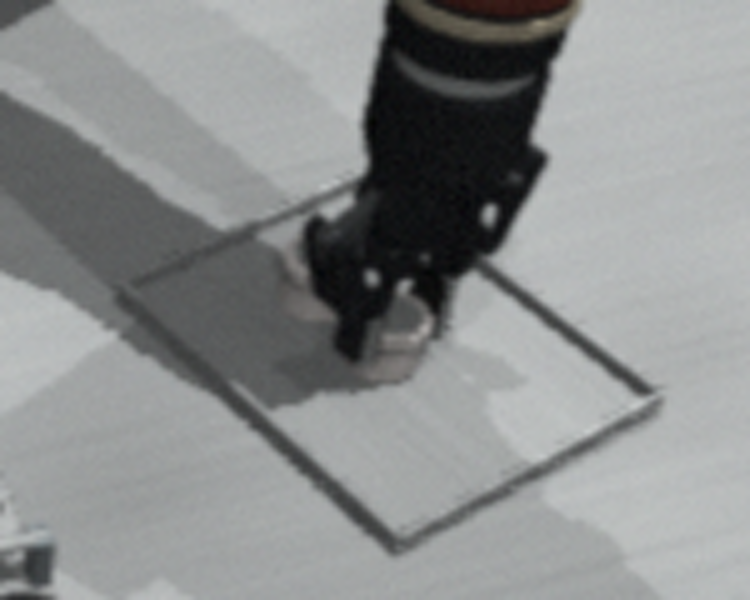

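Call:
jog_arm(
  motion="0 0 0.2 0 0.6;0 0 0.25 0 0.6;0 0 0.25 0 -0.4;0 0 0.25 0 -0.4;0 0 0.25 0 -0.4",
)

```text
t: 13.05
position: [458.6, 299.2, 44.1]
eef_rot: [-0.122, 0.993, 0.0, 0.001]
contact_force: [0.2, -0.8, 0.1]
grip_width: 59.6
```

Call:
jog_arm(
  motion="0 0 -4 0 -0.5;0 0 -8 0 -0.5;0 0 -12 0 -0.5;0 0 -12 0 -0.5",
)

```text
t: 13.45
position: [461.1, 300.5, 169.0]
eef_rot: [-0.122, 0.993, 0.001, 0.004]
contact_force: [1.2, -0.2, -0.4]
grip_width: 64.2
```

```bash
python3 - <<'E'
from h import *
s=imaging.grab_frame('scene')
crop(s,'pics/sc13.png',290,90,490,270,4)
go(656,-18.5,130,131)
go(656,-18.5,130,229)
E
```

```text
shift [-11.29 -35.65   3.67] turn 63.0 | pos [460.  300.  166.4] psi -166.0 j6 0.2 t 13.5 F [ 0.4 -0.6 -1.2] w 64.1
shift [-11.29 -35.65   3.67] turn -35.0 | pos [460.  300.  166.4] psi -166.0 j6 0.2 t 13.5 F [ 0.4 -0.6 -1.2] w 64.1
```

View pics/sc13.png

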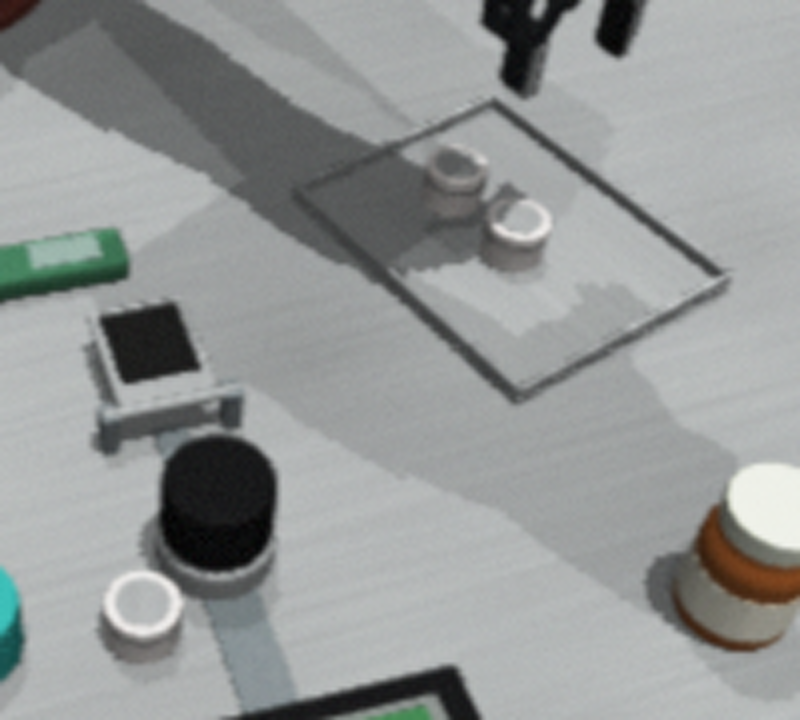

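Call:
jog_arm(
  motion="-1.6 -5 0.5 8 -0.5;-3.2 -10 1 16 -0.5;-4.8 -15 1.5 24 -0.5;-6.4 -20 1.5 32 -0.5;-8 -25 1.5 40 -0.5",
)

```text
t: 14.0
position: [589.4, 85.2, 147.2]
eef_rot: [0.228, 0.974, -0.0, -0.001]
contact_force: [0.1, 0.9, 0.1]
grip_width: 64.1
```

```bash
python3 - <<'E'
from h import *
go(656,-18.5,125,125)
E
```

```text
shift [-10.57  -6.34   2.2 ] turn 28.7 | pos [589.4  85.2 147.2] psi 153.7 j6 0.48 t 14.0 F [0.1 0.9 0.1] w 64.1
```

Call:
jog_arm(
  motion="-3.8 -2.4 0.5 8 -0.5;-7.2 -4.2 1 16 -0.5;-10.5 -6.3 1.5 24 -0.5;-10.5 -6.3 3 28.5 -0.5;-10.5 -6.3 4 28.5 -0.5",
)

```text
t: 14.5
position: [655.4, -16.6, 106.1]
eef_rot: [0.459, 0.888, -0.0, -0.001]
contact_force: [-1.5, 0.1, -1.9]
grip_width: 63.8
```

```bash
python3 - <<'E'
from h import *
go(656,-18.5,29,125)
s=imaging.grab_frame('scene')
crop(s,'pics/sc14.png',250,140,410,270,5)
E
```

```text
shift [-0.21 -0.04  7.71] turn 0.3 | pos [655.4 -16.6 106.1] psi 125.3 j6 0.82 t 14.5 F [-1.5  0.1 -1.9] w 63.8
```

View pics/sc14.png

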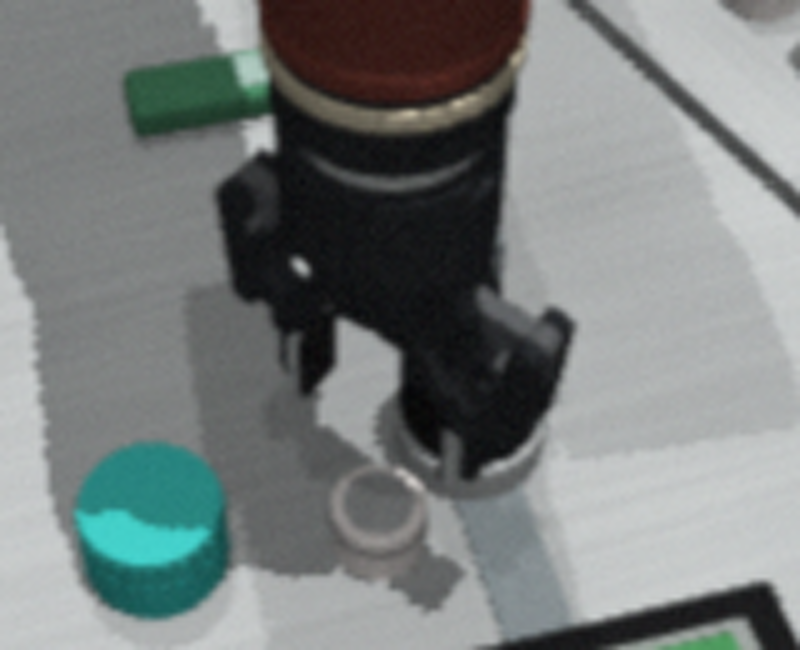

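Call:
jog_arm(
  motion="-0.2 0 3 0 -0.5;-0.2 0 6 0 -0.5;-0.2 0 7.7 0 -0.5;-0.2 0 7.7 0 -0.5;-0.2 0 7.7 0 0.6",
)

```text
t: 15.05
position: [657.0, -16.4, 31.8]
eef_rot: [0.457, 0.89, -0.0, -0.0]
contact_force: [0.6, 1.3, 0.4]
grip_width: 50.8
```

Call:
jog_arm(
  motion="0 0 0 0 0.6; 0 0 0 0 0.6; 0 0 0 0 0.6;0 0 0 0 0.6",
)

```text
t: 15.45
position: [658.2, -17.1, 33.0]
eef_rot: [0.458, 0.889, 0.001, 0.001]
contact_force: [-0.8, 1.0, 7.6]
grip_width: 39.2
```

Call:
jog_arm(
  motion="0 0 -3 0 0.6; 0 0 -6 0 0.6; 0 0 -9 0 0.6;0 0 -12 0 0.6;0 0 -12 0 0.6",
)

```text
t: 15.95
position: [659.9, -17.6, 156.6]
eef_rot: [0.458, 0.889, 0.001, 0.004]
contact_force: [0.8, 0.5, -0.9]
grip_width: 38.7
```

```bash
python3 - <<'E'
from h import *
go(510,313,120,194)
s=imaging.grab_frame('scene')
crop(s,'pics/sc15.png',250,110,410,240,5)
E
```

```text
shift [35.63  6.98  3.51] turn -68.5 | pos [659.9 -17.6 156.6] psi 125.5 j6 0.81 t 15.95 F [ 0.8  0.5 -0.9] w 38.7
```

View pics/sc15.png

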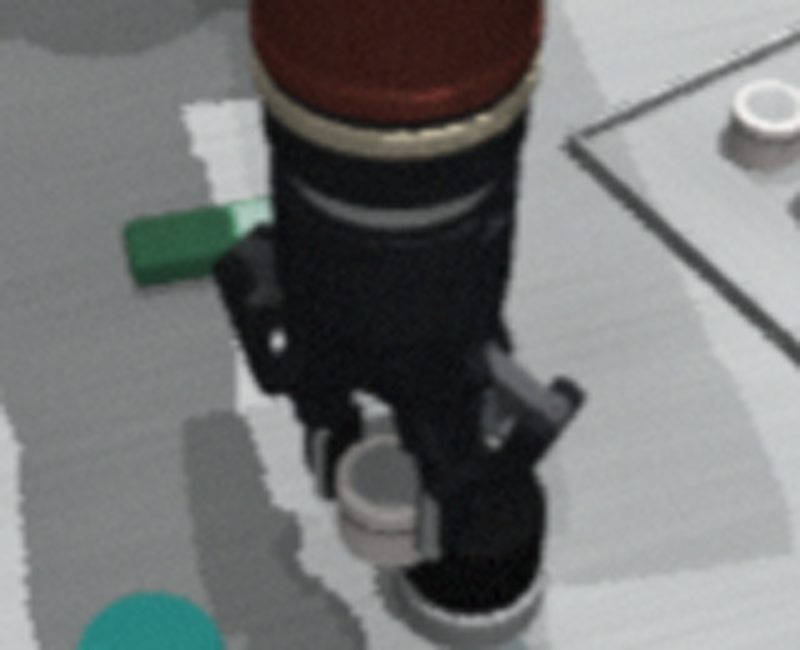

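Call:
jog_arm(
  motion="4.5 0.9 0 -8.5 0.6;9 1.8 0 -17 0.6;13.5 2.7 0 -25 0.6;18 3.6 0.5 -34 0.6;22 4.4 1 -42 0.6",
)

```text
t: 16.5
position: [563.6, 189.1, 140.4]
eef_rot: [0.106, 0.994, -0.0, -0.001]
contact_force: [0.3, -0.3, 0.4]
grip_width: 38.9
```

```bash
python3 - <<'E'
from h import *
go(510,313,110,194)
E
```

```text
shift [ 7.84 10.99  3.05] turn -26.1 | pos [563.6 189.1 140.4] psi 167.9 j6 0.41 t 16.5 F [ 0.3 -0.3  0.4] w 38.9
```

Call:
jog_arm(
  motion="2.6 3.7 0.5 -8.5 0.6;5.2 7.4 1 -17 0.6;7.8 11 2 -26 0.6;7.8 11 4 -26 0.6;7.8 11 7 -26 0.6",
)

```text
t: 17.0
position: [512.5, 313.4, 71.1]
eef_rot: [-0.119, 0.993, 0.0, 0.001]
contact_force: [0.6, -0.3, -1.2]
grip_width: 39.1
```

```bash
python3 - <<'E'
from h import *
go(510,313,38,194)
s=imaging.grab_frame('scene')
crop(s,'pics/sc16.png',340,60,490,200,5)
E
```

```text
shift [0.26 0.02 3.31] turn -0.3 | pos [512.5 313.4  71.1] psi -166.3 j6 0.19 t 17.0 F [ 0.6 -0.3 -1.2] w 39.1
```

View pics/sc16.png

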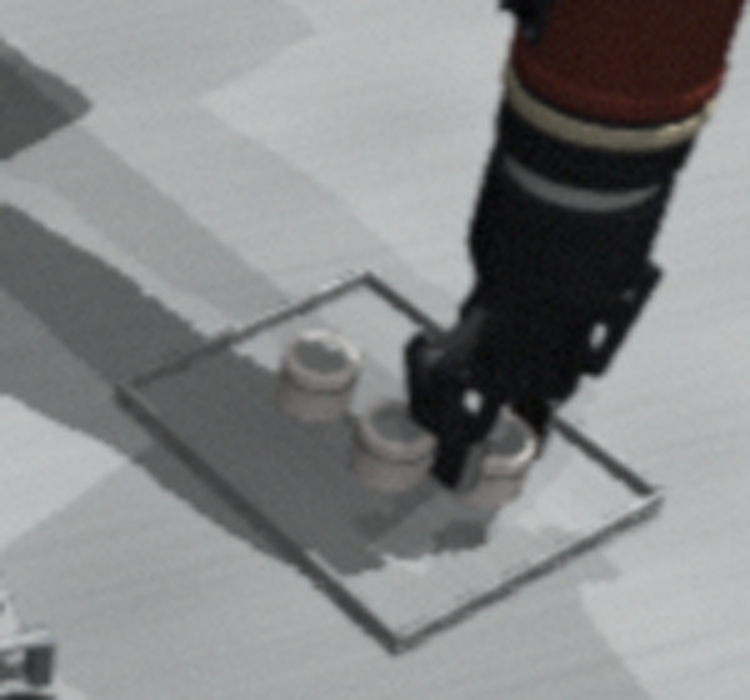

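Call:
jog_arm(
  motion="0.1 0 1.5 0 0.6;0.1 0 2.7 0 0.6;0.1 0 3.1 0 0.6;0.1 0 3.3 0 0.6;0.1 0 3.4 0 0.6",
)

```text
t: 17.55
position: [512.4, 311.5, 37.9]
eef_rot: [-0.117, 0.993, 0.0, 0.0]
contact_force: [-0.5, -0.1, 0.5]
grip_width: 38.8
```

Call:
jog_arm(
  motion="0 0 0 0 0.6; 0 0 0 0 -0.4; 0 0 0 0 -0.4;0 0 0 0 -0.4",
)

```text
t: 17.95
position: [512.3, 311.6, 37.9]
eef_rot: [-0.118, 0.993, 0.0, 0.0]
contact_force: [-0.5, 0.4, 0.2]
grip_width: 59.8
```

Call:
jog_arm(
  motion="0 0 -4 0 -0.4;0 0 -8 0 -1;0 0 -12 0 -1;0 0 -14 0 -1; 0 0 -14 0 -1",
)

```text
t: 18.45
position: [513.9, 312.3, 181.2]
eef_rot: [-0.118, 0.993, 0.001, 0.003]
contact_force: [1.0, -0.2, -0.2]
grip_width: 85.4
```

```bash
python3 - <<'E'
from h import *
s=imaging.grab_frame('scene');t=imaging.grab_frame('top')
crop(s,'pics/sc17.png',290,90,490,240,4)
crop(t,'pics/tc17.png',160,150,360,250,4)
go(617,35,170,180)
for k in ('tin2',):
  for d in imaging.trace(s,k): print(round(d['score'],2),d['bbox'])
E
```

```text
shift [ -3.74 -29.34   0.76] turn 13.5 | pos [512.1 311.5 177.6] psi -166.5 j6 0.19 t 18.55 F [ 1.   0.7 -0.2] w 85.6
0.74 [425.5, 151.8, 18.3, 18.1]
0.69 [394.4, 124.6, 22.5, 16.5]
0.51 [409.3, 141.3, 17.5, 17.7]
```

View pics/sc17.png

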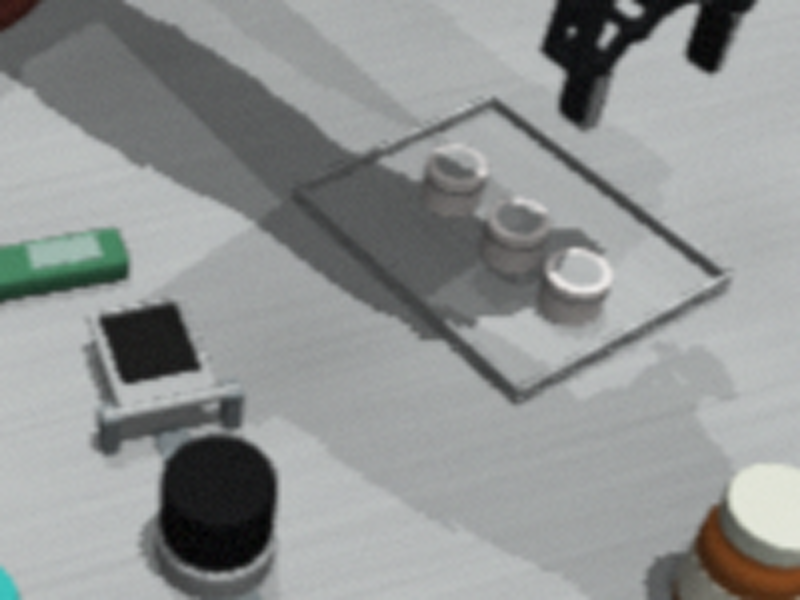

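View pics/tc17.png

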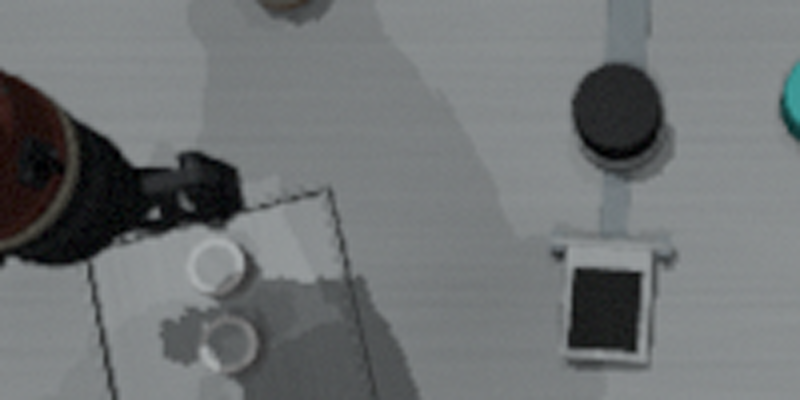

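All three tins stand in the tray, at crop px (456,167), (518,220) and (578,270). Next is the cap, grasped near one end of the wrist range so that it gives one long unscrewing turn.

Call:
jog_arm(
  motion="-0.6 -5 0 8.5 -1;-1.2 -10 0 17 -1;-1.8 -15 0 25.5 -1;-2.4 -20 0 34 -1;-3 -24 0 42 -1",
)

```text
t: 19.1
position: [596.9, 82.6, 175.9]
eef_rot: [0.249, 0.968, -0.0, -0.001]
contact_force: [0.8, -0.3, -0.1]
grip_width: 85.1
```

Call:
jog_arm(
  motion="0 0 0 8.5 -1;0 0 0 17 -1;0 0 0 25.5 -1;0 0 0 34 -1;0 0 0 42 -1",
)

```text
t: 19.6
position: [596.3, 85.0, 175.7]
eef_rot: [0.58, 0.815, -0.001, -0.001]
contact_force: [-0.2, -0.2, 0.0]
grip_width: 85.4
```

Call:
jog_arm(
  motion="0 0 0 8.5 -1;0 0 0 17 -1;0 0 0 25.5 -1;0 0 0 34 -1;0 0 0 42 -1",
)

```text
t: 20.1
position: [596.3, 85.1, 175.7]
eef_rot: [0.833, 0.553, -0.001, -0.001]
contact_force: [0.4, 0.1, 0.4]
grip_width: 85.7
```

Call:
jog_arm(
  motion="0 0 0 8.5 -1;0 0 0 17 -1;0 0 0 25.5 -1;0 0 0 34 -1;0 0 0 42 -1",
)

```text
t: 20.6
position: [596.3, 85.1, 175.7]
eef_rot: [0.976, 0.218, -0.001, -0.0]
contact_force: [-0.1, -0.4, 0.9]
grip_width: 85.7
```

```bash
python3 - <<'E'
from h import *
go(619,35,120,23)
E
```

```text
shift [-0.06  5.51  5.56] turn 2.2 | pos [596.3  85.1 175.7] psi 25.2 j6 2.72 t 20.6 F [-0.1 -0.4  0.9] w 85.7
```

Call:
jog_arm(
  motion="0 3 1 2 -1;0 5.5 3 2 -1;0 5.5 6.5 2 -1;0 5.5 6.5 2 -1",
)

```text
t: 21.0
position: [617.1, 35.1, 106.9]
eef_rot: [0.979, 0.203, -0.005, -0.001]
contact_force: [-1.1, 0.9, -0.5]
grip_width: 85.3
```

```bash
python3 - <<'E'
from h import *
go(619,35,55,23)
s=imaging.grab_frame('scene')
crop(s,'pics/sc18.png',270,130,430,260,5)
E
```

```text
shift [0.22 0.11 5.19] turn 0.4 | pos [617.1  35.1 106.9] psi 23.4 j6 2.67 t 21.0 F [-1.1  0.9 -0.5] w 85.3
```

View pics/sc18.png

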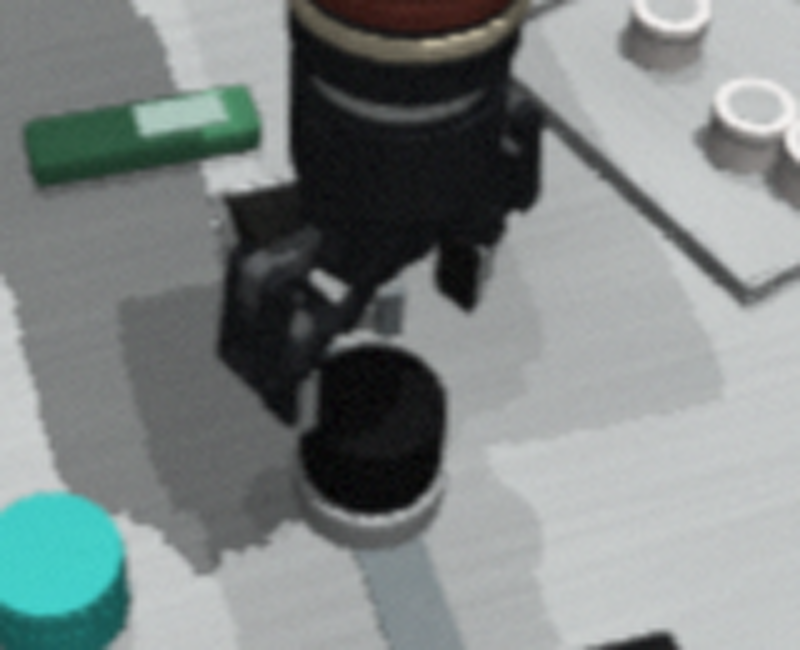

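Call:
jog_arm(
  motion="0.2 0.1 2 0 -1;0.2 0.1 3.5 0 -1;0.2 0.1 5.0 0 -1;0.2 0.1 5.0 0 -1",
)

```text
t: 21.45
position: [622.1, 36.0, 61.9]
eef_rot: [0.979, 0.204, -0.001, -0.0]
contact_force: [0.5, -0.5, 0.5]
grip_width: 85.3
```

```bash
python3 - <<'E'
from h import *
go(619,35,55,23)
s=imaging.grab_frame('scene')
crop(s,'pics/sc19.png',270,130,430,260,5)
E
```

```text
shift [-0.32 -0.03  0.69] turn 0.6 | pos [622.1  36.   61.9] psi 23.6 j6 2.67 t 21.45 F [ 0.5 -0.5  0.5] w 85.3
```

View pics/sc19.png

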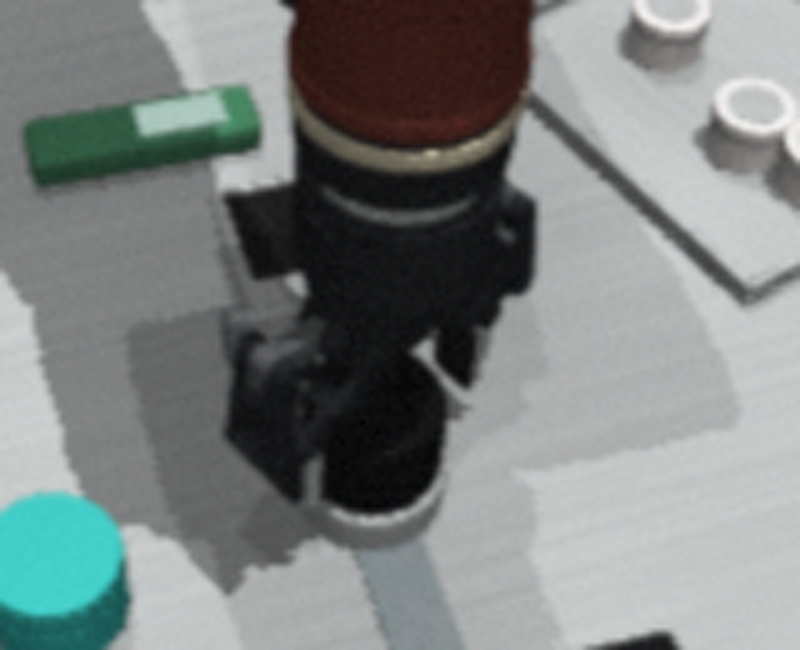

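Call:
jog_arm(
  motion="-0.1 0 0.3 0 -1;-0.1 0 0.3 0 -1;-0.1 0 0.3 0 -0.6;-0.1 0 0.3 0 -0.3;-0.1 0 0.3 0 0",
  squeeze=25,
)

```text
t: 22.0
position: [622.2, 36.0, 60.2]
eef_rot: [0.979, 0.204, 0.0, -0.001]
contact_force: [-2.1, 4.0, 5.7]
grip_width: 59.5
```

Call:
jog_arm(
  motion="0 0 0 0 0.3;0 0 0 0 0.3;0 0 0 0 0.3",
)

```text
t: 22.3
position: [622.2, 36.0, 60.2]
eef_rot: [0.979, 0.204, 0.0, -0.001]
contact_force: [-2.3, 4.8, 5.1]
grip_width: 59.3
```

```bash
python3 - <<'E'
from h import *
go(619,35,55,23)
print(arm.get_obs()['torque'])
s=imaging.grab_frame('scene')
crop(s,'pics/sc20.png',270,130,430,260,5)
E
```

```text
shift [-0.33 -0.04  0.52] turn 0.5 | pos [622.2  36.   60.2] psi 23.5 j6 2.67 t 22.3 F [-2.3  4.8  5.1] w 59.3
[ 0.98024817  0.45887834 -0.02716974]
```

View pics/sc20.png

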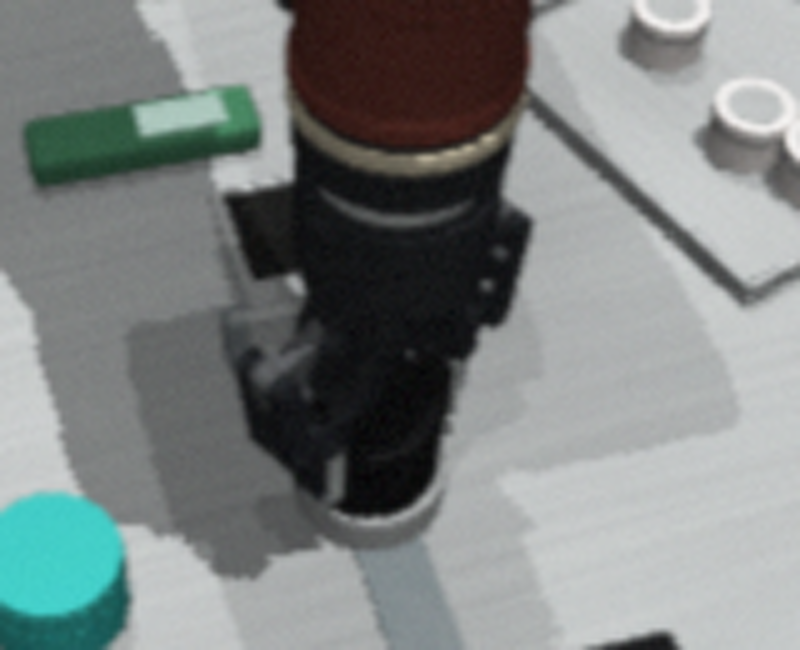

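Call:
jog_arm(
  motion="0 0 -0.02 -8 0.3;0 0 -0.04 -16 0.3;0 0 -0.06 -24 0.3;0 0 -0.08 -32 0.3;0 0 -0.1 -40 0.3",
)

```text
t: 22.85
position: [620.4, 38.7, 60.9]
eef_rot: [0.848, 0.529, 0.001, -0.004]
contact_force: [-8.0, 17.3, 10.0]
grip_width: 59.6
```

```bash
python3 - <<'E'
from h import *
go(619,35,55,23)
print(arm.get_obs()['torque'])
s=imaging.grab_frame('scene')
crop(s,'pics/sc21.png',270,130,430,260,5)
E
```

```text
shift [-0.39  0.04  0.58] turn 40.9 | pos [620.4  38.7  60.9] psi 63.9 j6 1.97 t 22.85 F [-8.  17.3 10. ] w 59.6
[ 3.67401602  1.99055677 -0.77736321]
```

View pics/sc21.png

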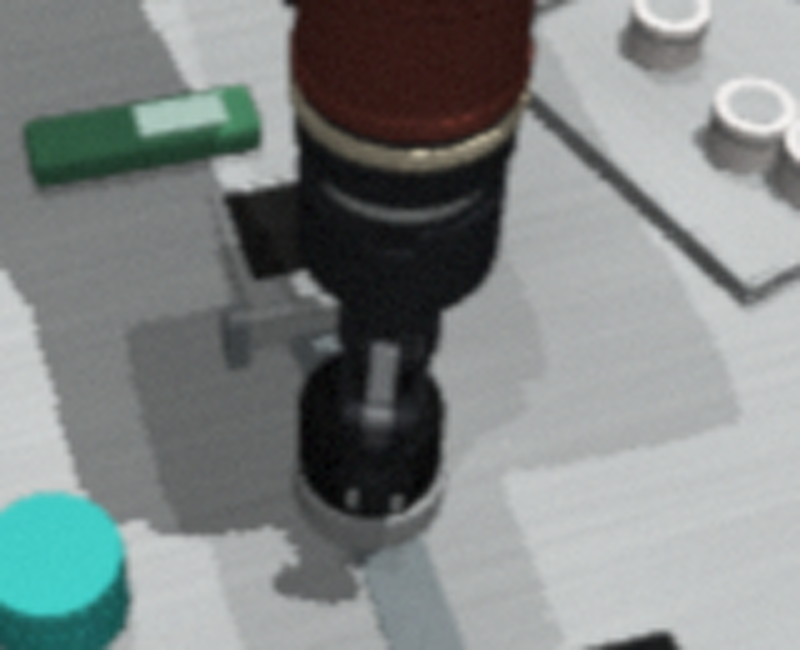

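Call:
jog_arm(
  motion="0 0 0 0 -0.6;0 0 0 0 -1;0 0 0 0 -1;0 0 0 0 -1",
)

```text
t: 23.3
position: [622.5, 34.7, 60.6]
eef_rot: [0.851, 0.526, 0.0, 0.0]
contact_force: [-0.9, -0.4, -0.1]
grip_width: 85.4
```

```bash
python3 - <<'E'
from h import *
go(618,34.2,59,64)
E
```

```text
shift [-0.24 -0.38  0.16] turn -0.5 | pos [622.5  34.7  60.6] psi 63.5 j6 1.97 t 23.3 F [-0.9 -0.4 -0.1] w 85.4
```

Call:
jog_arm(
  motion="-0.22 -0.36 0.1 0 -1;-0.22 -0.36 0.1 0 -1;-0.22 -0.36 0.1 0 -1",
)

```text
t: 23.6
position: [617.8, 34.5, 59.5]
eef_rot: [0.85, 0.526, -0.0, -0.0]
contact_force: [-0.3, 0.1, -0.3]
grip_width: 85.2
```

```bash
python3 - <<'E'
from h import *
go(618.2,34.3,59,64)
E
```

```text
shift [-0.    0.04  0.05] turn -0.5 | pos [617.8  34.5  59.5] psi 63.5 j6 1.97 t 23.6 F [-0.3  0.1 -0.3] w 85.2
```

Call:
jog_arm(
  motion="0 0 0 0 -0.4;0 0 0 0 0;0 0 0 0 0.3;0 0 0 0 0.3;0 0 0 0 0.3",
)

```text
t: 24.1
position: [617.9, 34.8, 59.6]
eef_rot: [0.85, 0.526, -0.0, -0.0]
contact_force: [-1.8, 1.3, 3.3]
grip_width: 59.6
```

Call:
jog_arm(
  motion="0 0 -0.02 -8 0.3;0 0 -0.04 -16 0.3;0 0 -0.06 -24 0.3;0 0 -0.08 -32 0.3;0 0 -0.1 -40 0.3",
)

```text
t: 24.6
position: [617.9, 35.2, 60.6]
eef_rot: [0.617, 0.787, 0.0, -0.0]
contact_force: [-1.9, 4.1, 3.9]
grip_width: 59.3
```

```bash
python3 - <<'E'
from h import *
go(618.2,34.3,59,64)
print(arm.get_obs()['torque'])
E
```

```text
shift [-0.1   0.01  0.16] turn 39.8 | pos [617.9  35.2  60.6] psi 103.8 j6 1.27 t 24.6 F [-1.9  4.1  3.9] w 59.3
[ 0.78138345  0.4868669  -0.14606757]
```

Forces stay low, so I carry on unscrewing.

Call:
jog_arm(
  motion="0 0 -0.02 -8 0.3;0 0 -0.04 -16 0.3;0 0 -0.06 -24 0.3;0 0 -0.08 -32 0.3;0 0 -0.1 -40 0.3",
)

```text
t: 25.1
position: [618.0, 35.2, 61.6]
eef_rot: [0.31, 0.951, 0.0, -0.0]
contact_force: [-4.1, 3.4, 4.9]
grip_width: 59.1
```

Call:
jog_arm(
  motion="0 0 -0.02 -8 0.3;0 0 -0.04 -16 0.3;0 0 -0.06 -24 0.3;0 0 -0.08 -32 0.3;0 0 -0.1 -40 0.3",
)

```text
t: 25.6
position: [617.8, 35.5, 62.7]
eef_rot: [-0.034, 0.999, 0.001, -0.0]
contact_force: [-2.3, 3.9, 4.8]
grip_width: 59.2
```

Call:
jog_arm(
  motion="0 0 -0.02 -8 0.3;0 0 -0.04 -16 0.3;0 0 -0.06 -24 0.3;0 0 -0.08 -32 0.3;0 0 -0.1 -40 0.3",
)

```text
t: 26.1
position: [617.7, 35.6, 63.7]
eef_rot: [-0.373, 0.928, 0.001, 0.0]
contact_force: [-3.8, 4.3, 5.2]
grip_width: 59.4
```

```bash
python3 - <<'E'
from h import *
go(618.2,34.3,59,64)
print(arm.get_obs()['torque'])
s=imaging.grab_frame('scene')
crop(s,'pics/sc22.png',270,130,430,260,5)
E
```

```text
shift [ 0.05 -0.13  0.47] turn 159.9 | pos [617.7  35.6  63.7] psi -136.1 j6 -0.83 t 26.1 F [-3.8  4.3  5.2] w 59.4
[ 1.15375303  0.89749239 -0.20359371]
```

View pics/sc22.png

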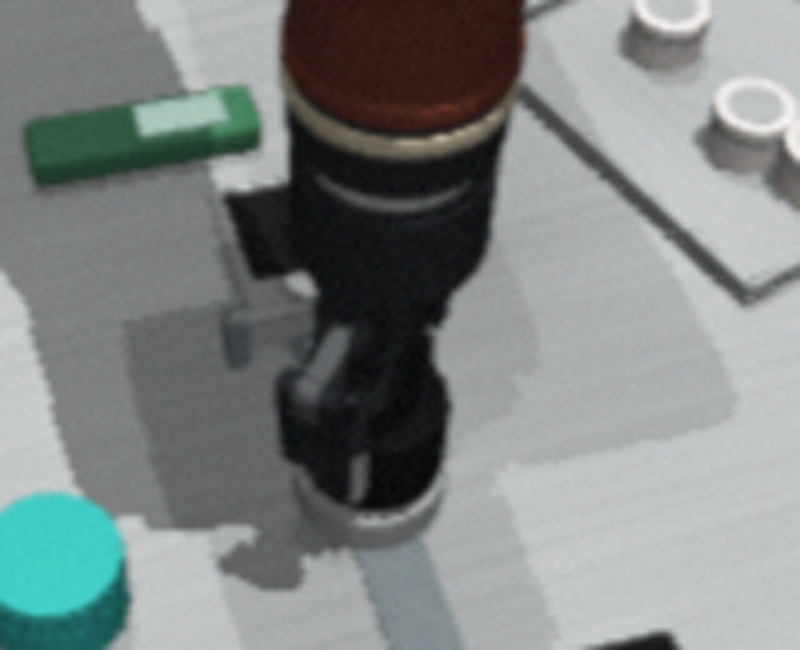

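Call:
jog_arm(
  motion="0 0 -0.02 -8 0.3;0 0 -0.04 -16 0.3;0 0 -0.06 -24 0.3;0 0 -0.08 -32 0.3;0 0 -0.1 -40 0.3",
)

```text
t: 26.65
position: [617.7, 35.4, 64.7]
eef_rot: [-0.668, 0.744, 0.001, 0.0]
contact_force: [-4.2, 4.3, 6.2]
grip_width: 58.9
```

Call:
jog_arm(
  motion="0 0 -0.02 -8 0.3;0 0 -0.04 -16 0.3;0 0 -0.06 -24 0.3;0 0 -0.08 -32 0.3;0 0 -0.1 -40 0.3",
)

```text
t: 27.15
position: [617.8, 35.2, 65.8]
eef_rot: [0.882, -0.471, -0.0, -0.0]
contact_force: [-3.0, 3.8, 5.8]
grip_width: 59.3
```

Call:
jog_arm(
  motion="0 0 -0.02 -8 0.3;0 0 -0.04 -16 0.3;0 0 -0.06 -24 0.3;0 0 -0.08 -30 0.3;0 0 -0.09 -36 0.3",
)

```text
t: 27.65
position: [617.9, 35.1, 66.6]
eef_rot: [0.984, -0.176, -0.0, -0.0]
contact_force: [-2.2, 2.7, 4.2]
grip_width: 59.4
```

```bash
python3 - <<'E'
from h import *
go(618.2,34.3,59,64)
print(arm.get_obs()['torque'])
E
```

```text
shift [0.06 0.06 0.76] turn -84.2 | pos [617.9  35.1  66.6] psi -20.2 j6 -2.85 t 27.65 F [-2.2  2.7  4.2] w 59.4
[ 0.69925291  0.63259662 -0.09030254]
```

Call:
jog_arm(
  motion="0 0 0 0 -0.5;0 0 0 0 -1;0 0 0 0 -1;0 0 0 0 -1",
)

```text
t: 28.05
position: [618.1, 34.5, 66.3]
eef_rot: [0.984, -0.179, 0.0, 0.0]
contact_force: [-0.3, 0.3, -0.4]
grip_width: 85.1
```

Call:
jog_arm(
  motion="0 0 0 8.5 -1;0 0 0 17 -1;0 0 0 25.5 -1;0 0 0 34 -1;0 0 0 42 -1",
)

```text
t: 28.55
position: [618.1, 34.5, 66.4]
eef_rot: [0.853, -0.522, 0.0, 0.0]
contact_force: [-0.4, 0.9, 0.6]
grip_width: 85.2
```

Call:
jog_arm(
  motion="0 0 0 8.5 -1;0 0 0 17 -1;0 0 0 25.5 -1;0 0 0 34 -1;0 0 0 42 -1",
)

```text
t: 29.05
position: [618.1, 34.5, 66.4]
eef_rot: [-0.609, 0.793, -0.0, -0.0]
contact_force: [-0.6, -0.2, 0.3]
grip_width: 85.2
```

Call:
jog_arm(
  motion="0 0 0 8.5 -1;0 0 0 17 -1;0 0 0 25.5 -1;0 0 0 34 -1;0 0 0 42 -1",
)

```text
t: 29.55
position: [618.1, 34.5, 66.4]
eef_rot: [-0.285, 0.959, -0.0, -0.0]
contact_force: [-0.7, 1.2, 0.3]
grip_width: 85.4
```

Call:
jog_arm(
  motion="0 0 0 8.5 -1;0 0 0 17 -1;0 0 0 25.5 -1;0 0 0 34 -1;0 0 0 42 -1",
)

```text
t: 30.05
position: [618.1, 34.5, 66.4]
eef_rot: [0.078, 0.997, -0.0, 0.0]
contact_force: [0.3, 0.2, -0.6]
grip_width: 85.3
```

```bash
python3 - <<'E'
from h import *
go(618.2,34.6,66,64)
s=imaging.grab_frame('scene')
crop(s,'pics/sc23.png',270,130,430,260,5)
E
```

```text
shift [-0.01  0.01  0.04] turn 107.1 | pos [618.1  34.5  66.4] psi 171.1 j6 0.09 t 30.05 F [ 0.3  0.2 -0.6] w 85.3
```

View pics/sc23.png

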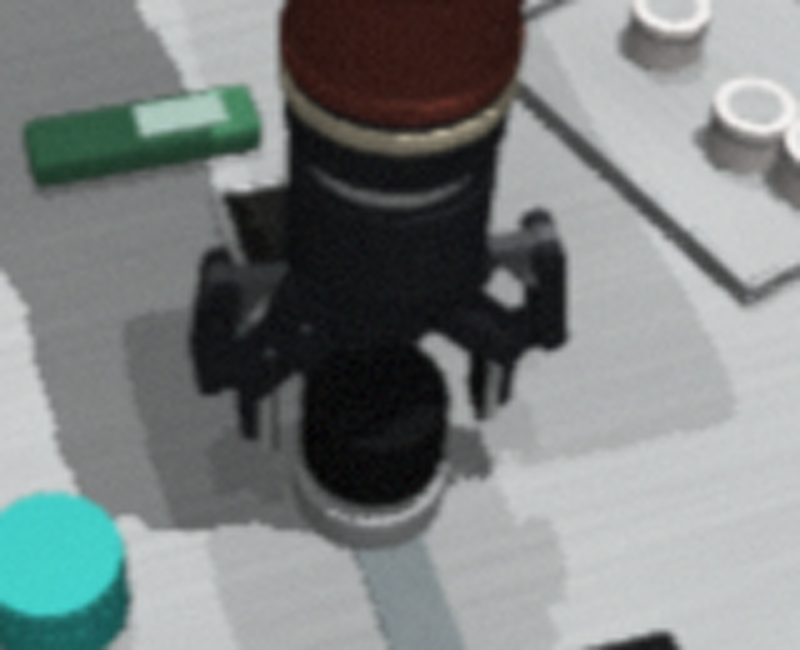

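The cap has risen: its lower edge went from crop row about 517 to 505, some 7 mm. I regrasp it and finish the thread.

Call:
jog_arm(
  motion="0 0 0 0 -0.4;0 0 0 0 0;0 0 0 0 0.3;0 0 0 0 0.3;0 0 0 0 0.3",
)

```text
t: 30.6
position: [618.1, 34.5, 66.6]
eef_rot: [0.074, 0.997, -0.0, 0.0]
contact_force: [-1.1, -0.1, 3.3]
grip_width: 59.6
```

Call:
jog_arm(
  motion="0 0 -0.02 -8 0.3;0 0 -0.04 -16 0.3;0 0 -0.06 -24 0.3;0 0 -0.08 -32 0.3;0 0 -0.1 -40 0.3",
)

```text
t: 31.1
position: [618.3, 35.3, 67.6]
eef_rot: [-0.275, 0.962, 0.001, 0.0]
contact_force: [0.1, 3.4, 3.4]
grip_width: 59.6
```

Call:
jog_arm(
  motion="0 0 -0.02 -8 0.3;0 0 -0.04 -16 0.3;0 0 -0.06 -24 0.3;0 0 -0.08 -32 0.3;0 0 -0.1 -40 0.3",
)

```text
t: 31.6
position: [618.1, 35.8, 68.6]
eef_rot: [-0.587, 0.81, 0.001, 0.001]
contact_force: [-1.3, 4.9, 4.2]
grip_width: 59.1
```

Call:
jog_arm(
  motion="0 0 -0.02 -8 0.3;0 0 -0.04 -16 0.3;0 0 -0.06 -24 0.3;0 0 -0.08 -32 0.3;0 0 -0.1 -40 0.3",
)

```text
t: 32.1
position: [617.6, 35.8, 69.5]
eef_rot: [0.829, -0.56, -0.001, -0.001]
contact_force: [-2.4, 5.5, 5.1]
grip_width: 59.4
```

Call:
jog_arm(
  motion="0 0 -0.02 -8 0.3;0 0 -0.04 -16 0.3;0 0 -0.06 -24 0.3;0 0 -0.08 -28 0.3;0 0 -0.1 -28 0.3",
)

```text
t: 32.6
position: [617.4, 35.4, 70.4]
eef_rot: [0.939, -0.345, -0.001, -0.0]
contact_force: [-4.0, 3.2, 2.4]
grip_width: 59.5
```

Call:
jog_arm(
  motion="0 0 -0.1 0 0.3;0 0 -0.2 0 0.3;0 0 -0.3 0 0.3",
)

```text
t: 32.9
position: [617.1, 34.8, 72.7]
eef_rot: [0.938, -0.346, -0.001, 0.0]
contact_force: [-2.7, 3.0, -4.6]
grip_width: 59.3
```

Call:
jog_arm(
  motion="0 0 -0.1 -5 0.3;0 0 -0.15 -10 0.3;0 0 -0.2 -15 0.3;0 0 -0.3 -18 0.3",
)

```text
t: 33.3
position: [618.3, 35.2, 76.3]
eef_rot: [0.981, -0.194, 0.0, -0.001]
contact_force: [-1.9, 4.8, -2.5]
grip_width: 59.3
```

```bash
python3 - <<'E'
from h import *
go(618.2,34.6,66,64)
s=imaging.grab_frame('scene')
crop(s,'pics/sc24.png',270,130,430,260,5)
E
```

```text
shift [0.02 0.06 1.03] turn -86.3 | pos [618.3  35.2  76.3] psi -22.3 j6 -2.81 t 33.3 F [-1.9  4.8 -2.5] w 59.3
```

View pics/sc24.png

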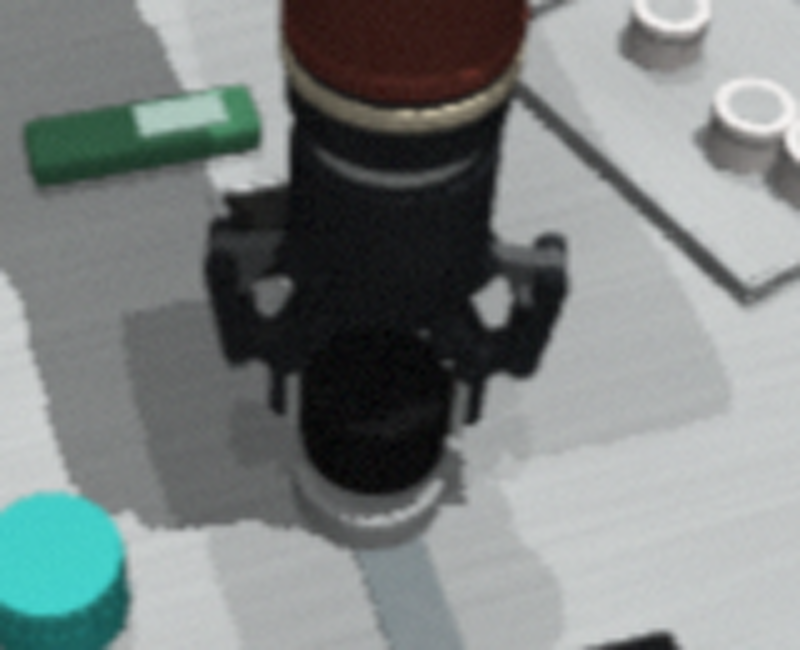

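Call:
jog_arm(
  motion="0 0 -0.3 0 0.3;0 0 -0.6 0 0.3;0 0 -1 0 0.3;0 0 -1.5 0 0.3;0 0 -2 0 0.3",
)

```text
t: 33.85
position: [618.4, 34.4, 97.1]
eef_rot: [0.981, -0.195, 0.0, 0.0]
contact_force: [-0.9, 1.0, -0.2]
grip_width: 59.2
```

Call:
jog_arm(
  motion="0 0 -2 0 0.3;0 0 -4 0 0.3;0 0 -6 0 0.3;0 0 -6 0 0.3",
)

```text
t: 34.25
position: [619.9, 34.4, 159.6]
eef_rot: [0.981, -0.195, 0.003, -0.0]
contact_force: [-0.1, 0.6, -0.9]
grip_width: 59.7
```

```bash
python3 - <<'E'
from h import *
s=imaging.grab_frame('scene'); t=imaging.grab_frame('top')
crop(s,'pics/sc25.png',120,90,440,310,2)
crop(t,'pics/tc25.png',270,110,500,270,3)
go(500,-320,150,-80)
E
```

```text
shift [ 2.64 37.28  0.66] turn 57.5 | pos [618.3  34.6 156.7] psi -22.5 j6 -2.81 t 34.35 F [-0.5 -0.7 -1.5] w 59.4
```

View pics/sc25.png

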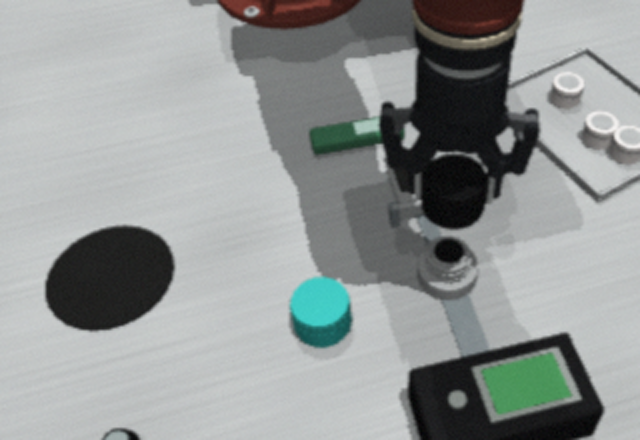

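View pics/tc25.png

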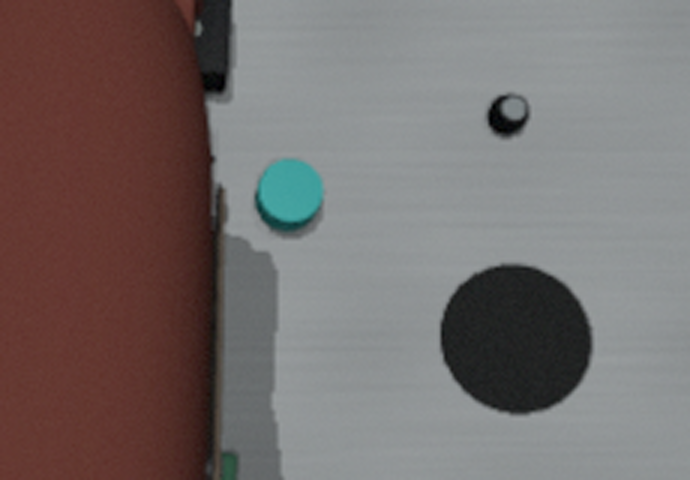

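Call:
jog_arm(
  motion="0 0 0 8 0.3;0 0 0 16 0.3;0 0 0 24 0.3;0 0 0 32 0.3;0 0 0 40 0.3",
)

```text
t: 34.85
position: [617.3, 34.6, 155.0]
eef_rot: [0.853, -0.521, -0.001, 0.001]
contact_force: [-0.4, 0.5, -1.2]
grip_width: 59.1
```

Call:
jog_arm(
  motion="0 0 0 8 0.3;0 0 0 16 0.3;0 0 0 24 0.3;0 0 0 32 0.3;0 0 0 40 0.3",
)

```text
t: 35.35
position: [617.3, 34.6, 155.0]
eef_rot: [-0.624, 0.782, 0.001, -0.001]
contact_force: [0.3, 0.6, -0.7]
grip_width: 59.5
```

```bash
python3 - <<'E'
from h import *
s=imaging.grab_frame('scene')
crop(s,'pics/sc26.png',340,80,500,210,5)
print(plane(s,(175,228.75),4))
go(503,-319,150,-103)
E
```

```text
[ 505.41551544 -317.42325189    4.        ]
shift [37.04  2.98  0.52] turn -0.3 | pos [617.3  34.6 155. ] psi -103.3 j6 -1.4 t 35.4 F [ 0.4  0.3 -1.3] w 59.3
```

View pics/sc26.png

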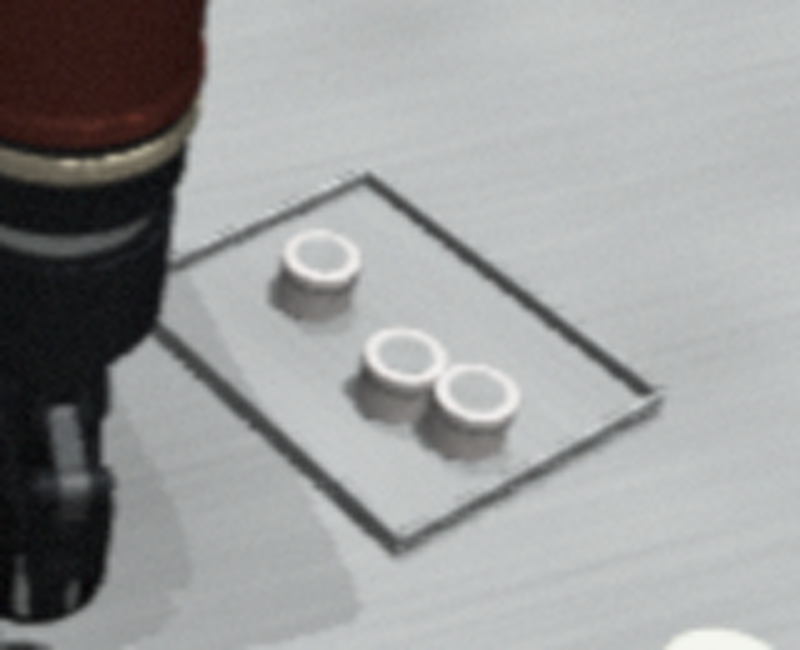

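The middle tin was knocked against the third, at crop (405,357) and (477,393). All three are still upright in the tray.

Call:
jog_arm(
  motion="5 0.4 0 0 0.3;10 0.8 0 0 0.3;15 1.2 0 0 0.3;20 1.6 0 0 0.3;24 2 0 0 0.3",
)

```text
t: 35.9
position: [545.2, -197.5, 155.5]
eef_rot: [-0.627, 0.779, 0.0, -0.0]
contact_force: [1.2, -1.7, -2.3]
grip_width: 59.6
```

```bash
python3 - <<'E'
from h import *
s=imaging.grab_frame('scene')
c=np.array([452,298]); a=np.array([.968,.25]);b=np.array([-.25,.968])
for u in((321,256),(405,356),(477,393)):
    w=plane(s,(340+u[0]/5,80+u[1]/5),34)[:2]; print(w,(w-c)@a,(w-c)@b)
go(504,-318,80,-103)
E
```

```text
[399.70928187 286.10208889] -53.59189293062864 1.5555015810116366
[481.67341913 291.12162609] 27.00427623761832 -14.076620723311358
[516.1906211 311.6577203] 65.55095130047366 -2.826982023949446
shift [12.11  1.37  7.6 ] turn 0.4 | pos [ 543.8 -202.6  155.6] psi -102.6 j6 -1.83 t 35.95 F [-1.7 -5.3 -0.8] w 59.4
```

All the tins are inside the limits. I carry the cap on to the pad.

Call:
jog_arm(
  motion="4 0.4 0 0 0.3;8 0.8 1 0 0.3;12 1.3 3 0 0.3;12 1.3 6 0 0.3;12 1.3 9 0 0.3",
)

```text
t: 36.45
position: [507.1, -310.9, 64.8]
eef_rot: [-0.626, 0.78, 0.0, -0.0]
contact_force: [-0.4, 0.4, -0.3]
grip_width: 59.4
```

Call:
jog_arm(
  motion="0 0 0 0 0.3;0 0 0 0 0.3",
)

```text
t: 36.65
position: [507.5, -309.2, 66.1]
eef_rot: [-0.627, 0.779, 0.001, -0.0]
contact_force: [-0.0, -0.6, -0.7]
grip_width: 59.4
```

```bash
python3 - <<'E'
from h import *
s=imaging.grab_frame('scene')
crop(s,'pics/sc27.png',90,130,280,280,4)
go(504,-318,38,-103)
E
```

```text
shift [0.9  0.25 2.92] turn 0.6 | pos [ 508.4 -309.7   67.2] psi -102.4 j6 -2.02 t 36.7 F [ 0.4 -0.1 -0.6] w 59.4
```

View pics/sc27.png

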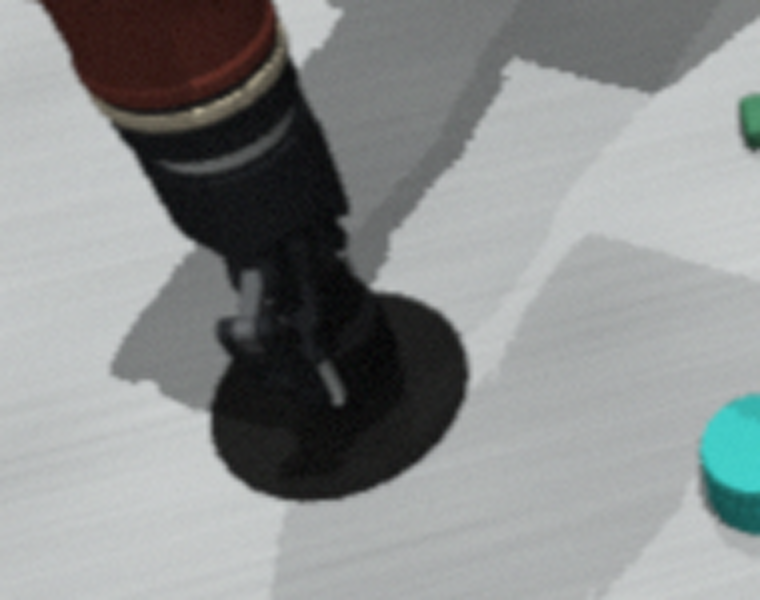

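Call:
jog_arm(
  motion="0.5 0.2 0.8 0 0.3;0.8 0.2 1.6 0 0.3;0.8 0.2 2.2 0 0.3;0.8 0.2 2.4 0 0.3;0.8 0.2 2.5 0 0.3",
)

```text
t: 37.2
position: [504.2, -316.9, 41.1]
eef_rot: [-0.626, 0.78, 0.0, -0.0]
contact_force: [-0.3, -0.1, -1.3]
grip_width: 59.3
```

Call:
jog_arm(
  motion="0 0 0.1 0 0.3;0 0 0.1 0 0.3;0 0 0.2 0 0.3;0 0 0.2 0 0.3",
)

```text
t: 37.6
position: [504.3, -317.1, 39.5]
eef_rot: [-0.626, 0.78, -0.0, 0.0]
contact_force: [1.0, 0.1, -0.8]
grip_width: 59.4
```

Call:
jog_arm(
  motion="0 0 0.1 0 0.3;0 0 0.1 0 0.3;0 0 0.2 0 0.3;0 0 0.2 0 0.3",
)

```text
t: 38.0
position: [504.4, -317.4, 38.1]
eef_rot: [-0.626, 0.78, -0.0, -0.0]
contact_force: [-1.6, -0.8, 7.3]
grip_width: 59.5
```

Call:
jog_arm(
  motion="0 0 0.1 0 0.3;0 0 0.1 0 0.3;0 0 0.1 0 0.3",
)

```text
t: 38.3
position: [504.4, -317.5, 38.0]
eef_rot: [-0.626, 0.78, -0.001, -0.0]
contact_force: [-5.0, 1.8, 17.2]
grip_width: 59.5
```

```bash
python3 - <<'E'
from h import *
s=imaging.grab_frame('scene')
crop(s,'pics/sc28.png',110,170,250,270,5)
go(504,-318,38,-103)
E
```

```text
shift [0.06 0.02 0.  ] turn 0.5 | pos [ 504.4 -317.5   38. ] psi -102.5 j6 -2.04 t 38.35 F [-4.2  2.2 17.7] w 59.6
```

View pics/sc28.png

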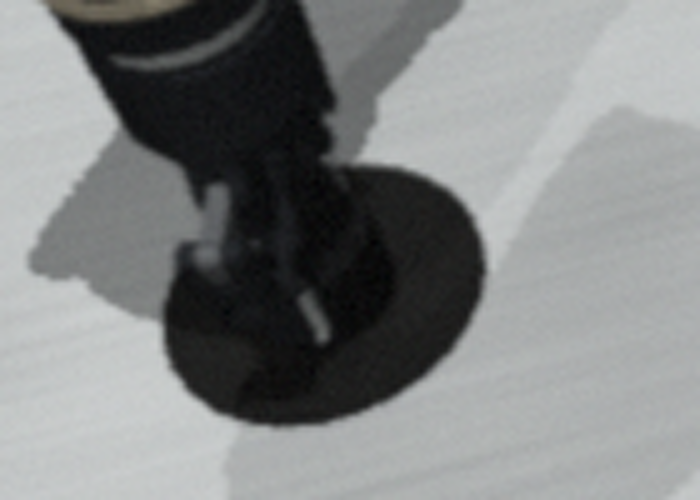

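The cap is in contact with the pad, at z 38 as expected. I release it.

Call:
jog_arm(
  motion="0 0 -0.1 0 0;0 0 -0.1 0 -0.5;0 0 -0.1 0 -1;0 0 -0.1 0 -1;0 0 -0.1 0 -1",
)

```text
t: 38.85
position: [504.2, -317.1, 37.2]
eef_rot: [-0.626, 0.78, 0.0, -0.0]
contact_force: [0.4, -0.0, 0.6]
grip_width: 85.8
```

Call:
jog_arm(
  motion="0 0 -4 0 -1;0 0 -8 0 -1;0 0 -12 0 -1;0 0 -14 0 -1",
)

```text
t: 39.25
position: [505.4, -317.9, 181.0]
eef_rot: [-0.626, 0.78, -0.002, 0.0]
contact_force: [0.8, -0.2, 0.9]
grip_width: 85.2
```

```bash
python3 - <<'E'
from h import *
s=imaging.grab_frame('scene');t=imaging.grab_frame('top')
crop(s,'pics/sc29.png',110,170,250,270,5)
crop(t,'pics/tc29.png',280,90,500,290,3)
go(468,43,150,177)
for p,n in((s,'s'),(t,'t')):
  for d in imaging.spot_point(p,'cap')+imaging.spot_point(p,'paddle_press'): print(n,d['score'],plane(p,d['point'],4),plane(p,d['point'],30))
E
```

```text
shift [-34.46  11.52   2.93] turn 80.5 | pos [ 505.8 -318.3  180.8] psi -102.5 j6 -2.04 t 39.35 F [ 0.4  0.1 -0.2] w 85.6
s 0.76 [ 494.66634355 -322.9960129     4.        ] [ 516.16469108 -316.61165831   30.        ]
s 0.68 [ 628.83773116 -107.32884719    4.        ] [ 645.14526539 -109.28820889   30.        ]
s 0.81 [434.20644858  48.56772761   4.        ] [458.0438643   40.57705008  30.        ]
t 0.78 [ 497.64404483 -321.15265099    4.        ] [ 494.46320288 -312.95476599   30.        ]
t 0.65 [ 641.01791585 -100.93057919    4.        ] [634.13323978 -98.42177838  30.        ]
t 0.79 [474.82672776  45.59428715   4.        ] [472.23533462  44.31785291  30.        ]
```

View pics/sc29.png

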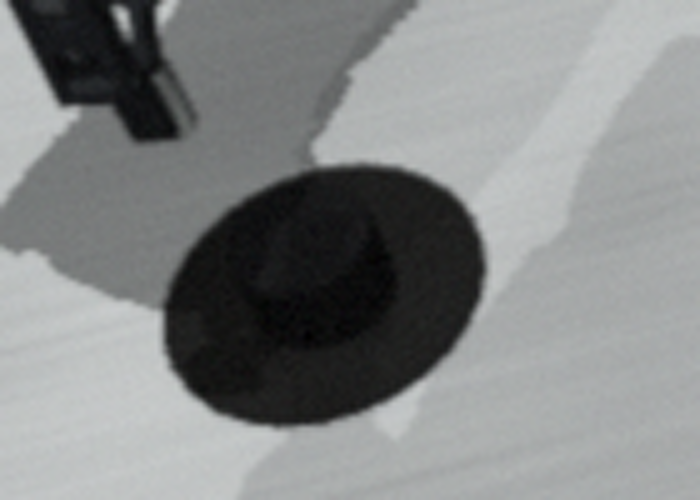

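View pics/tc29.png

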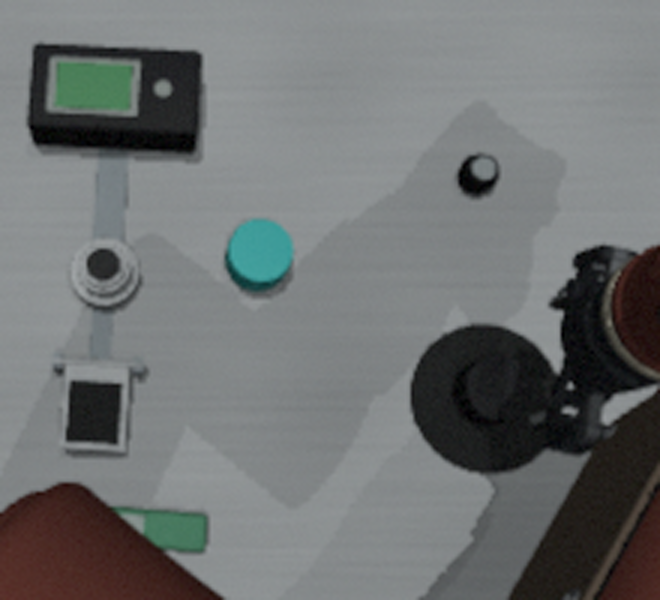

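The cap sits upright near the pad's centre. Next is the paddle, with the press point computed at about (468, 42.5).

Call:
jog_arm(
  motion="-4 1.3 0 8.5 1;-8 2.6 0 17 1;-12 4 0 25 1;-16 5.2 0.5 34 1;-20 6.6 1 42 1",
)

```text
t: 40.05
position: [482.2, -106.0, 166.2]
eef_rot: [-0.302, 0.953, 0.001, -0.001]
contact_force: [0.7, 0.3, 0.2]
grip_width: 12.3
```

```bash
python3 -c "
from h import *
go(468,42.5,120,177)"
```

```text
shift [-7.39 12.95  4.63] turn 38.2 | pos [ 482.2 -106.   166.2] psi -144.8 j6 -0.98 t 40.05 F [0.7 0.3 0.2] w 12.3
```

Call:
jog_arm(
  motion="-1.8 3 0.5 8 1;-3.6 6.4 1 16 1;-5.4 9.6 2 24 1;-7.4 12.9 4 32 1;-7.4 12.9 6 38 1",
)

```text
t: 40.55
position: [466.8, 44.0, 105.9]
eef_rot: [0.022, 1.0, 0.001, -0.001]
contact_force: [-0.0, -0.8, -0.4]
grip_width: 0.1
```

Call:
jog_arm(
  motion="0 0 0 0 1;0 0 0 0 1",
)

```text
t: 40.75
position: [467.7, 40.1, 106.9]
eef_rot: [0.02, 1.0, -0.0, -0.001]
contact_force: [-0.5, 0.0, 0.7]
grip_width: 0.1
```

```bash
python3 - <<'E'
from h import *
go(468,42.5,60,177)
s=imaging.grab_frame('scene')
crop(s,'pics/sc30.png',250,100,410,230,5)
E
```

```text
shift [-0.03  0.24  4.69] turn 0.7 | pos [467.7  40.1 106.9] psi 177.7 j6 -0.03 t 40.75 F [-0.5  0.   0.7] w 0.1
```

View pics/sc30.png

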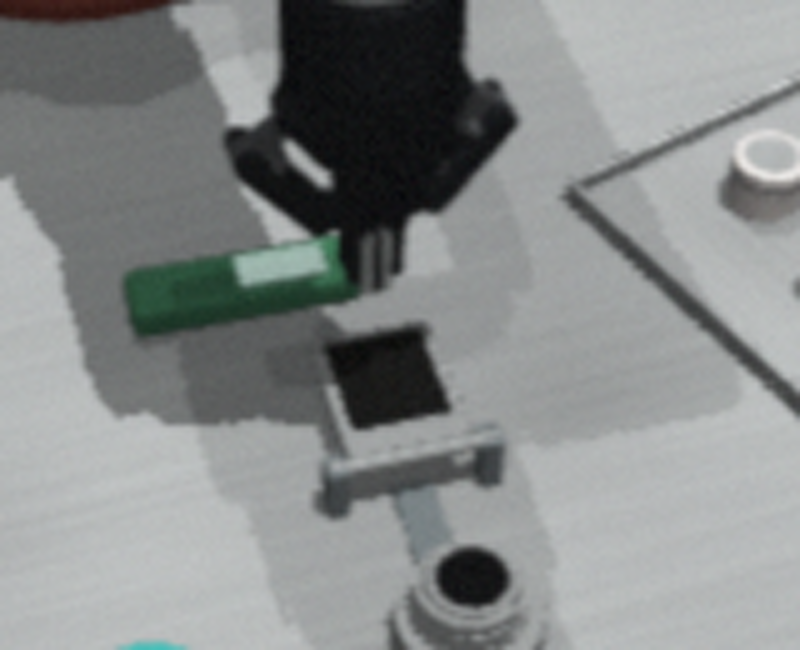

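Call:
jog_arm(
  motion="0 0.2 2 0 1;0 0.2 4 0 1;0 0.2 4.6 0 1;0 0.2 4.6 0 1",
)

```text
t: 41.2
position: [468.4, 41.7, 61.4]
eef_rot: [0.022, 1.0, -0.0, -0.0]
contact_force: [-0.0, 0.2, -0.2]
grip_width: 0.1
```

Call:
jog_arm(
  motion="0 0 0.3 0 1;0 0 0.6 0 1;0 0 0.9 0 1;0 0 1.2 0 1;0 0 1.2 0 1",
)

```text
t: 41.7
position: [469.2, 42.2, 49.6]
eef_rot: [0.022, 1.0, -0.0, 0.001]
contact_force: [0.8, -1.1, 6.5]
grip_width: -0.2
```

```bash
python3 - <<'E'
from h import *
go(468,42.5,39,177)
s=imaging.grab_frame('scene')
crop(s,'pics/sc31.png',250,100,410,230,5)
E
```

```text
shift [0.12 0.03 1.06] turn 0.5 | pos [469.2  42.2  49.6] psi 177.5 j6 -0.02 t 41.7 F [ 0.8 -1.1  6.5] w -0.2
```

View pics/sc31.png

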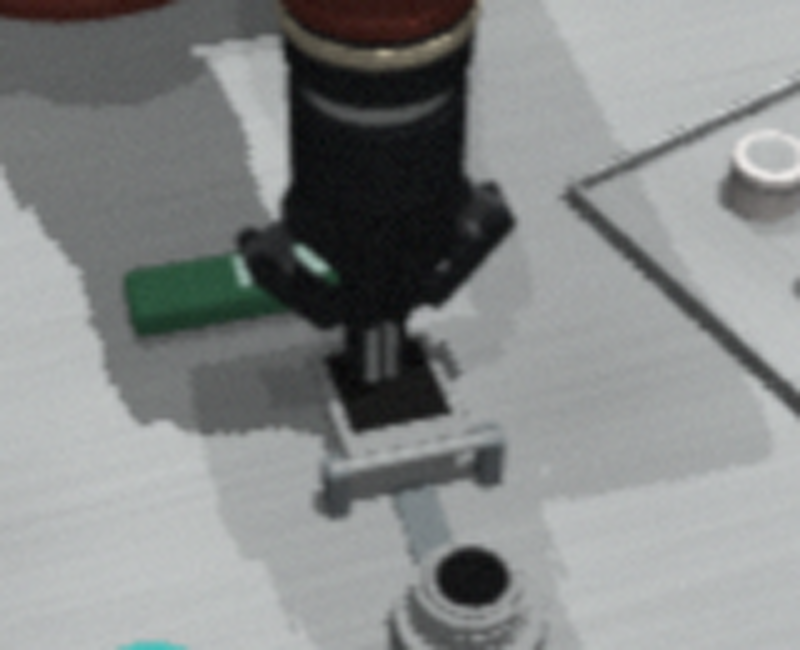

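Contact, with 6.5 N and the paddle about 5 mm down. I press on.

Call:
jog_arm(
  motion="0 0 0.3 0 1;0 0 0.6 0 1;0 0 0.9 0 1;0 0 1.0 0 1;0 0 1.0 0 1",
)

```text
t: 42.25
position: [470.1, 42.1, 41.2]
eef_rot: [0.022, 1.0, -0.0, 0.002]
contact_force: [-3.7, -0.9, 26.4]
grip_width: 0.3
```

Call:
jog_arm(
  motion="0 0 0.1 0 1;0 0 0.2 0 1;0 0 0.3 0 1;0 0 0.3 0 1",
)

```text
t: 42.65
position: [470.4, 42.1, 40.1]
eef_rot: [0.021, 1.0, -0.0, 0.002]
contact_force: [-12.7, -0.6, 60.6]
grip_width: 0.1
```

It is clearly on the stop. I ease back to about 25 N and hold for more than a second.

Call:
jog_arm(
  motion="0 0 -0.2 0 1;0 0 -0.25 0 1;0 0 -0.25 0 1;0 0 -0.25 0 1;0 0 -0.25 0 1",
)

```text
t: 43.15
position: [470.2, 42.1, 41.0]
eef_rot: [0.021, 1.0, -0.0, 0.002]
contact_force: [-5.6, -1.0, 31.2]
grip_width: -0.1
```

Call:
jog_arm(
  motion="0 0 0 0 1;0 0 0 0 1;0 0 0 0 1;0 0 0 0 1;0 0 0 0 1",
)

```text
t: 43.65
position: [470.2, 42.1, 41.0]
eef_rot: [0.021, 1.0, -0.0, 0.002]
contact_force: [-5.1, 0.0, 31.7]
grip_width: 0.1
```

Call:
jog_arm(
  motion="0 0 0 0 1;0 0 0 0 1;0 0 0 0 1;0 0 0 0 1;0 0 0 0 1",
)

```text
t: 44.15
position: [470.2, 42.1, 41.0]
eef_rot: [0.021, 1.0, -0.0, 0.002]
contact_force: [-5.4, -0.9, 32.1]
grip_width: 0.0
```

```bash
python3 - <<'E'
from h import *
go(468,42.5,39,177)
s=imaging.grab_frame('scene')
crop(s,'pics/sc32.png',250,100,410,230,5)
E
```

```text
shift [0.22 0.03 0.2 ] turn 0.5 | pos [470.2  42.1  41. ] psi 177.5 j6 -0.02 t 44.15 F [-5.4 -0.9 32.1] w 0.0
```

View pics/sc32.png

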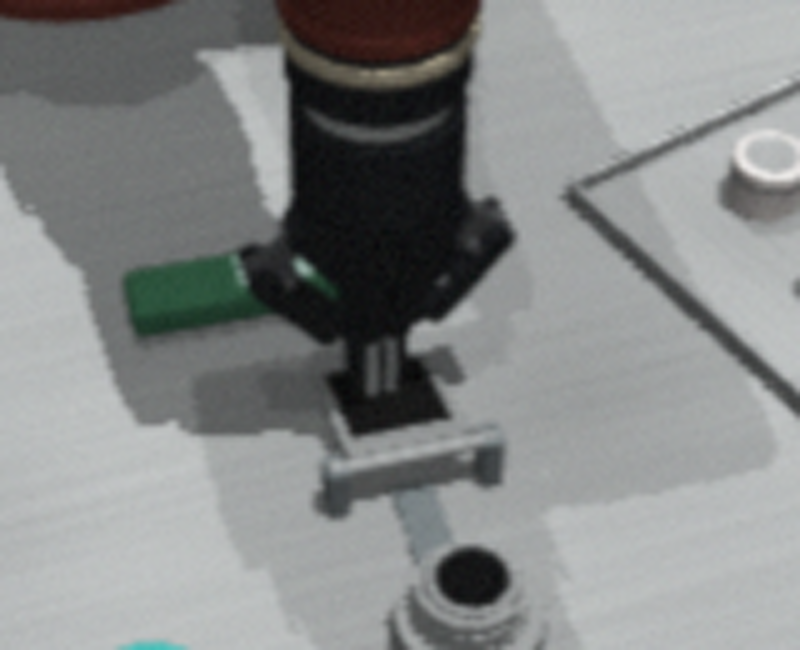

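Call:
jog_arm(
  motion="0 0 -0.4 0 1;0 0 -0.9 0 1;0 0 -1.5 0 1;0 0 -2.5 0 1;0 0 -4 0 1",
)

```text
t: 44.7
position: [467.5, 42.5, 79.0]
eef_rot: [0.022, 1.0, 0.0, -0.001]
contact_force: [0.9, 0.7, 0.5]
grip_width: 0.2
```

Call:
jog_arm(
  motion="0 0 -4 0 1;0 0 -8 0 1;0 0 -12 0 1;0 0 -12 0 1",
)

```text
t: 45.1
position: [470.9, 42.3, 203.9]
eef_rot: [0.021, 1.0, -0.0, 0.004]
contact_force: [-0.2, 0.4, -0.4]
grip_width: -0.0
```

Call:
jog_arm(
  motion="0 -4 0 0 1;0 -8 0 0 1;0 -12 0 0 1;0 -16 0 0 1; 0 -16 0 0 1",
)

```text
t: 45.6
position: [461.2, -121.3, 198.8]
eef_rot: [0.024, 1.0, -0.001, -0.0]
contact_force: [0.2, -0.2, -0.4]
grip_width: -0.1
```

```bash
python3 - <<'E'
from h import *
go(468,42.5,39,177)
s=imaging.grab_frame('scene');t=imaging.grab_frame('top')
cv2.imwrite('pics/sc33.png',s['frame'][:,:,::-1]); crop(s,'pics/sc34.png',270,90,490,255,3)
crop(t,'pics/tc33.png',170,90,480,300,2)
E
```

```text
shift [ 0.09 16.41 15.96] turn 0.3 | pos [ 461.2 -121.3  198.8] psi 177.3 j6 -0.36 t 45.6 F [ 0.2 -0.2 -0.4] w -0.1
```

View pics/sc33.png

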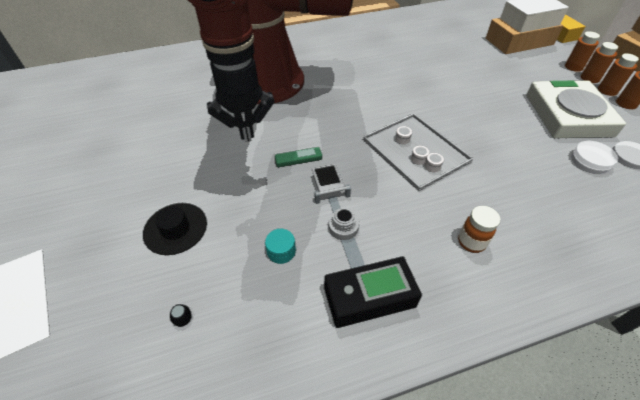

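View pics/sc34.png

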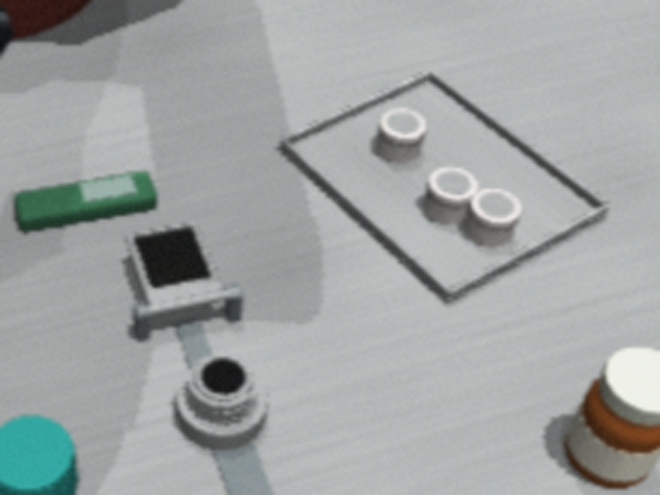

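View pics/tc33.png

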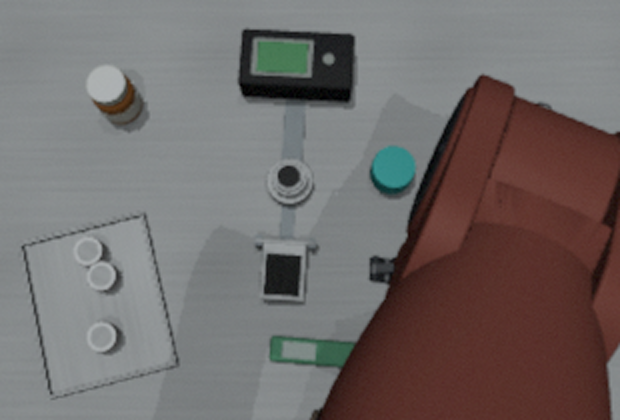

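```bash
python3 -c "
from workcell import arm
print(arm.sign_off())"
```

```text
the job is handed in; nothing more can be done
None
```

The job is handed in at about 46 s on the robot's clock. No verdict came back, so what follows rests on my own last checks.

- **Tins:** Three were present, one on the paddle and two on the bench beside the chamber. All three went into the tray first. The middle one was later knocked against its neighbour while the arm was at the cap. The last pictures show all three upright in the tray. When I measured them after the knock, they lay within the limits (x −54, 27 and 66 mm in the tray's frame; |y| at most about 14 mm).
- **Cap:** I unscrewed it in three grasps, about 8.4 rad in all, following the thread upwards. My first grasp was about 5 mm off centre and put 19 N sideways, so I re-centred it; after that wrist forces stayed at about 8 N or less. The cap came off freely and lies open side down, close to the middle of the rubber pad.
- **Paddle:** With the chamber open I pressed it to its stop. The wrist force briefly reached 61 N through the fingertips, more than I intended. I eased back to about 31 N and held it for over 1.2 s. The last pictures show it back up and level.
- **Bystanders:** The jar, green hand meter, magnifier and turquoise look-alike stand where they were at the start, judged by eye. The arm ended clear of everything, with no contact force.

The two cameras disagreed by about 7 mm in x. Grasping the first tins showed the scene camera to be the truer one, so I used it from there on.

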